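# Find the loose jar lid and screw it home

## Robot

A 6-joint arm with a two-finger parallel gripper is mounted at the origin on a cart in front of the work surface, level with it; the furniture and walls round the work are solid. World frame = base frame: x ahead of the robot, y to its left, z up, the work surface at z = 0. Lengths are in m, angles in degrees, forces in N, time in s.
With the tool pointing down it reaches from about 0.3 to 0.875 m from the base axis. Payload 6.4 kg.
Tool frame: the origin (TCP) lies midway between the tips of the shut fingers; the grasp point (between the pads) lies 19 mm behind it; x points along the fingers, y is the direction in which the jaws open and shut, and the axes are right-handed (so a half turn about x gives the same grasp; the last joint's range is limited). The gripper opens to 85 mm and grips with 20 to 120 N. Pads are 22 mm wide; open, the fingers measure 114 mm over their backs; the gripper's body (76 mm by 85 mm) begins 54 mm behind the grasp point. The pads swing forward as they close: fully open they stand 13 mm farther back than shut.
Start: joints at [-79.257, 10.359, 92.074, -0, 77.567, -11.82], TCP at [0.221, -0.531, 0.231] pointing down, gripper open.
Joint ranges: [-171.53, 171.53], [-51.25, 118.39], [17.06, 147.69], [-65.23, 245.23], [0, 150.52], [-178.68, 178.68]. Speed limits (degrees/s): [147.25, 147.25, 172.46, 180, 180, 180].

## Interface

Orientations are given as a 3x3 rotation matrix whose columns are the frame's x, y, z axes.
In Python, from bench import bot gives the robot as it stands. The module is installed in compiled form; this text tells all that it offers.
- The arm moves only by the tool play_rows, never from a script. Its argument "motion" is a list that holds one entry, the list of rows, each a list of 7 numbers: the gripper command: -1 is shut, 1 is fully open, values between are in proportion, then the shift along the tool's x, y, z in mm, then the turn, a rotation vector about the tool's x, y, z in rad. A call has 1 to 5 rows; each row is the pose to reach, as a shift and turn from the pose measured when the call began, along the tool's axes at that moment; what a row does not reach only later rows make up. A row lasts 1/12 s, in which the tool goes at most 41.7 mm and 7.16 degrees, less where a joint would pass 70% of its speed; a pose out of reach is approached as far as the arm can. A call with a gripper value outside its range is refused whole. The fingers move at their own pace and stop on an object; "squeeze" is the grip in N (left out, the last holds). Time passes only in rows, so rows that repeat a pose let the fingers close. It gives the time, the measured TCP pose, the force and the opening at its end, in the units of the state.
- bot.sense(): the state, without advancing time (a new reading comes with each control period).
- bot.read_camera(name): name is "scene" or "side" or "wrist"; returns the picture (480x640x3 uint8, red, green, blue); there is no depth.
- bot.camera_model(name): a dict with "K" (3x3 intrinsics, pixels), "camera_from_world" (4x4, takes a point from world to camera coordinates). Camera axes: x right, y down, z forward; pixel columns grow to the right and rows downward; lengths in m; the calibration is good to about 2 mm. A picture is of the moment at which its call begins: read the wrist's pose just before it. camera_model takes no time and is no camera call; for the wrist camera it gives the pose at the moment of the call.
- bot.job_done(): hands the job in, once; it reports no verdict.
Trained networks look in the newest picture that a camera, given by its name, has taken for a name from the list of things; names that differ only in an ending like _2 or _b are one class to them, and where a whole thing is asked for, a point or a joint stands for the part that bears it (a point fixed in the world has none). Each returns a list of dicts, best first, with "p" (0 to 1); they miss things now and then, are a little off and sometimes report something else, mostly with a low value. They report only what shows in the picture. A call takes as long as a camera call. They do not tell look-alikes from the thing itself.
- bot.spot_in(camera, thing): "extent" ([centre column, centre row, width, height] in pixels, round what is visible of it).
- bot.masks_of(camera, thing): "region" (480x640 bool, what is visible of it) and "extent" ([centre column, centre row, width, height] in pixels, round what is visible of it).
The state is a dict: "time": time; "q": joint angles; "joint_vel": joint speeds; "tau": joint torques, N m; "eef_pos": TCP position; "eef_rot": TCP orientation; "wrist_force": force on the tool from outside, world axes, zero at the start; "wrist_torque": the same for the moment, N m; "opening": opening from 0.0 (shut) to 1.0 (fully open).
Only numpy, scipy, OpenCV 4.12 (cv2) and the standard library are available. Lean on these libraries where they do the work, as an engineer would, in place of code of your own. Each camera call takes 0.05 s, during which the arm holds its last target.

## Task

One of the three screw jars on the rack has a loose lid: tug the lids upward, each jar in its place, until you find the one that gives. A loose lid must not carry its jar, so take that jar by its body and stand it in the middle of the wooden holding cradle, then let go, take hold of the lid and screw it home clockwise there. Then put the jar back upright on its own pad on the rack; leave the other two jars standing in their places with their lids tight, and don't disturb the tools lying about.

Things in the scene. Friction and masses are not known exactly. Their poses are not given: they have to be found in the camera images.
- rack: low wooden jar rack, fixed for the run; board 100 x 360 mm, its upper face 48 mm above the bench; 12 mm high lips along the front and back edges leave 80 mm between them; the ends are open. Origin under its centre on the bench; its y axis runs along the row of jars
- cradle: holding cradle, fixed for the run: a 100 x 108 x 12 mm plywood plate with two upright dark cheeks (70 mm long, 18 mm high above the plate, lined with cork) that keep a jar from turning by more than about 0.4 rad. Channel between the cheeks 68 mm wide, a little wider at its mouth, running along the cradle's x axis and open at both ends and above. Origin under its centre on the bench
- cradle_floor (a point): centre of the cradle's channel floor, 12 mm above the bench, axes as the cradle's; here the foot of the jar belongs
- rack_bay0 (a point): centre of the cork pad (62 mm round) in bay 0 of the rack, on the board's face; the bays are 115 mm apart, bay 0 at the rack's +y end; axes as the rack's
- rack_bay1 (a point): centre of the cork pad (62 mm round) in bay 1 of the rack, on the board's face; the bays are 115 mm apart, bay 0 at the rack's +y end; axes as the rack's
- rack_bay2 (a point): centre of the cork pad (62 mm round) in bay 2 of the rack, on the board's face; the bays are 115 mm apart, bay 0 at the rack's +y end; axes as the rack's
- jar_a_mid (a point): centre of the square body of a glass jar of screws with a blue lid (three look alike; which stands in which bay, and which lid is loose, must be found out). Jar 66 mm high, about 0.4 kg; body 54 x 54 mm, 40 mm high, flat sides square to this point's x and y; above it a round shoulder and neck narrower than the lid. This point is 25 mm above the jar's foot; z points to the lid. The body can be gripped from above past the lid, on two opposite flats
- jar_a_lid_mid (a point): centre of that jar's lid: round, 46 mm across its straight ribbed edge, 16 mm high, underside 50 mm and top 66 mm above the jar's foot. The sloping glass shoulder begins 10 mm under the lid's lower edge, so grip the lid with the fingertips. z up along the jar's axis
- jar_a_thread (a joint): turn of that lid on the jar, rad: grows clockwise seen from above; 1.2 = screwed home against its stop; 0 = loosest, a loose lid still holds on by its lugs. Turns with a steady friction of about 0.06 N m and stays where left
- jar_a_lid (a joint): how far that lid is pulled up along the jar's axis from its seat, m. It rests at 0 by its weight, tight or loose; a tug can raise it by 0.006 m per rad still missing to home (so not at all when screwed home; about 5 to 6 mm when loose), after that the whole jar comes up
- jar_b_mid (a point): centre of the square body of a glass jar of screws with a blue lid (three look alike; which stands in which bay, and which lid is loose, must be found out). Jar 66 mm high, about 0.4 kg; body 54 x 54 mm, 40 mm high, flat sides square to this point's x and y; above it a round shoulder and neck narrower than the lid. This point is 25 mm above the jar's foot; z points to the lid. The body can be gripped from above past the lid, on two opposite flats
- jar_b_lid_mid (a point): centre of that jar's lid: round, 46 mm across its straight ribbed edge, 16 mm high, underside 50 mm and top 66 mm above the jar's foot. The sloping glass shoulder begins 10 mm under the lid's lower edge, so grip the lid with the fingertips. z up along the jar's axis
- jar_b_thread (a joint): turn of that lid on the jar, rad: grows clockwise seen from above; 1.2 = screwed home against its stop; 0 = loosest, a loose lid still holds on by its lugs. Turns with a steady friction of about 0.06 N m and stays where left
- jar_b_lid (a joint): how far that lid is pulled up along the jar's axis from its seat, m. It rests at 0 by its weight, tight or loose; a tug can raise it by 0.006 m per rad still missing to home (so not at all when screwed home; about 5 to 6 mm when loose), after that the whole jar comes up
- jar_c_mid (a point): centre of the square body of a glass jar of screws with a blue lid (three look alike; which stands in which bay, and which lid is loose, must be found out). Jar 66 mm high, about 0.4 kg; body 54 x 54 mm, 40 mm high, flat sides square to this point's x and y; above it a round shoulder and neck narrower than the lid. This point is 25 mm above the jar's foot; z points to the lid. The body can be gripped from above past the lid, on two opposite flats
- jar_c_lid_mid (a point): centre of that jar's lid: round, 46 mm across its straight ribbed edge, 16 mm high, underside 50 mm and top 66 mm above the jar's foot. The sloping glass shoulder begins 10 mm under the lid's lower edge, so grip the lid with the fingertips. z up along the jar's axis
- jar_c_thread (a joint): turn of that lid on the jar, rad: grows clockwise seen from above; 1.2 = screwed home against its stop; 0 = loosest, a loose lid still holds on by its lugs. Turns with a steady friction of about 0.06 N m and stays where left
- jar_c_lid (a joint): how far that lid is pulled up along the jar's axis from its seat, m. It rests at 0 by its weight, tight or loose; a tug can raise it by 0.006 m per rad still missing to home (so not at all when screwed home; about 5 to 6 mm when loose), after that the whole jar comes up
- pliers_mid (a point): red-handled pliers, 48 x 157 x 12 mm, lying on the bench, a bystander; point 6 mm above its underside
- tape_measure_mid (a point): yellow tape measure, 34 x 77 x 56 mm, lying on the bench, a bystander; point 6 mm above its underside
- brass_hinge_mid (a point): brass hinge, 55 x 62 x 8 mm, lying on the bench, a bystander; point 6 mm above its underside
- screwdriver_b_mid (a point): red-handled screwdriver, 24 x 162 x 24 mm, lying on the bench, a bystander; point 6 mm above its underside
Mind the look-alikes: they are no part of the job. What is shaped like the part that bears jar_c_mid but orange or turquoise is not meant.

How it is judged (in metres and radians):
On the way, in this order (a step that is already met when the one before it is completed fails the run):
1. the loose lid has been tugged: pulled up more than 2 mm on its jar, the jar still in its place on the rack (value of joint jar_b_lid above 0.002 m and distance of jar_b_mid from where it was at the start of the episode below 0.02 m), for 0.1 s.
2. the jar with the loose lid stands in the cradle (centre within 20 mm of the cradle's, foot on the floor, upright), its lid still loose (horizontal distance between jar_b_mid and cradle_floor below 0.02 m and z of jar_b_mid in the frame of cradle_floor below 0.031 m and angle between jar_b_mid's own z axis and vertical below 0.1 rad and value of joint jar_b_thread below 0.8 rad), for 0.2 s.
3. its lid is screwed home (within 0.1 rad of the stop) while the jar stands in the cradle (horizontal distance between jar_b_mid and cradle_floor below 0.02 m and z of jar_b_mid in the frame of cradle_floor below 0.031 m and angle between jar_b_mid's own z axis and vertical below 0.1 rad and value of joint jar_b_thread above 1.1 rad), for 0.2 s.
At the end, for the whole second after the job is handed in: All three jars stand at rest, upright within 0.1 rad, on the rack, each within 22 mm of where it stood at the start, and every lid is within 0.1 rad of home (distance of each of jar_b_mid, jar_a_mid, jar_c_mid from where it was at the start of the episode below 0.022 m and angle between each of jar_b_mid, jar_a_mid, jar_c_mid's own z axis and vertical below 0.1 rad and value of joint each of jar_b_thread, jar_a_thread, jar_c_thread above 1.1 rad and linear speed of jar_b below 0.02 m/s); the robot touches nothing.
It fails at once if a loose lid is gripped while its jar is neither in its place on the rack nor in the cradle (a jar carried by its loose lid) (contact force between jar_b_lid and the fingers above 3 N and value of joint jar_b_thread below 0.9 rad and distance of jar_b_mid from where it was at the start of the episode above 0.035 m and horizontal distance between jar_b_mid and cradle_floor above 0.025 m).
It fails at once if a sound jar is taken from its place (more than 40 mm) or its lid unscrewed (distance of any of jar_a_mid, jar_c_mid from where it was at the start of the episode above 0.04 m or value of joint any of jar_a_thread, jar_c_thread below 0.9 rad).
It fails at once if any jar tips over (angle between any of jar_a_mid, jar_b_mid, jar_c_mid's own z axis and vertical above 0.6 rad).
It fails at once if a bystander tool is moved more than 30 mm (distance of any of pliers_mid, tape_measure_mid, brass_hinge_mid, screwdriver_b_mid from where it was at the start of the episode above 0.03 m).
It also fails if it takes over 72 s, if anything falls off the work surface, if the arm or the gripper's body presses on something with over 40 N, if the wrist force passes 120 N, or if a joint passes its speed limit or range.

## Working session

There is one attempt and no reset: what is moved stays moved. The work goes in short steps, Python scripts to look and compute and a tool call to move; the robot and the scene stay as the last step left them, time stands still between calls to the robot, and variables do not carry over. Pictures are saved under pics/ and viewed, and the job is handed in when it is done.

Besides the shell and the picture viewer there is one more tool, called after "Call:" as name([rows], argument=value, ...), one row to a line, values as JSON. play_rows: Moves the arm, as the interface text tells. Its arguments: {"type":"object","properties":{"motion":{"type":"array","items":{"type":"array","items":{"type":"array","items":{"type":"number"}}}},"squeeze":{"type":"number"}},"required":["motion"]}

```bash
mkdir -p pics; cat > h.py <<'E'
import numpy as np, cv2
from bench import bot
def save(cam,name):
    im=bot.read_camera(cam); cv2.imwrite('pics/'+name,im[:,:,::-1]); return im
def proj(cam,P):
    m=bot.camera_model(cam);P=np.atleast_2d(P);T=np.array(m['camera_from_world'])
    c=P@T[:3,:3].T+T[:3,3];u=c@np.array(m['K']).T;return u[:,:2]/u[:,2:]
def ray(cam,uv,z):
    m=bot.camera_model(cam);T=np.array(m['camera_from_world']);R=T[:3,:3];o=-R.T@T[:3,3]
    d=R.T@np.linalg.inv(np.array(m['K']))@np.array([uv[0],uv[1],1.]);return o+d*(z-o[2])/d[2]
def st():
    s=bot.sense();print('t',s['time'],'pos',np.round(s['eef_pos'],4),'op',s['opening'],'F',np.round(s['wrist_force'],1),'T',np.round(s['wrist_torque'],2));print(np.round(s['eef_rot'],3).tolist(),np.round(s['q'],1));return s
E
python3 - <<'E'
from h import *
st()
for c in ['scene','side','wrist']:
    save(c,c+'0.png')
    for t in ['jar_a_lid','jar_a_mid','rack','cradle']:
        try:print(c,t,[(round(d['p'],2),np.round(d['extent']).tolist()) for d in bot.spot_in(c,t)][:6])
        except Exception as e:print(c,t,e)
    m=bot.camera_model(c);T=np.array(m['camera_from_world']);print(c,-T[:3,:3].T@T[:3,3],T[2,:3])
E
```

```text
t 0.0 pos [ 0.2206 -0.5304  0.2304] op 0.9935810553442125 F [-0.6  0.1  0.4] T [ 0.01  0.   -0.04]
[[-0.0, 0.384, -0.923], [0.002, -0.923, -0.384], [-1.0, -0.002, -0.0]] [-79.3  10.4  92.1   0.   77.6 -11.8]
scene jar_a_lid [(0.53, [244.0, 307.0, 16.0, 17.0]), (0.46, [243.0, 307.0, 24.0, 20.0])]
scene jar_a_mid [(0.59, [245.0, 315.0, 29.0, 33.0])]
scene rack [(0.71, [266.0, 297.0, 101.0, 108.0])]
scene cradle [(0.61, [373.0, 221.0, 37.0, 34.0]), (0.32, [244.0, 305.0, 19.0, 22.0])]
scene [0.08508828 0.61960318 1.01882711] [ 0.38921194 -0.54735642 -0.74088799]
side jar_a_lid []
side jar_a_mid [(0.57, [290.0, 190.0, 18.0, 26.0]), (0.57, [309.0, 223.0, 70.0, 72.0])]
side rack [(0.66, [311.0, 223.0, 76.0, 74.0])]
side cradle [(0.72, [328.0, 326.0, 58.0, 40.0]), (0.68, [263.0, 284.0, 24.0, 25.0])]
side [ 0.18598453 -1.19069987  1.09684571] [ 0.24218202  0.72224651 -0.64784863]
wrist jar_a_lid []
wrist jar_a_mid []
wrist rack []
wrist cradle []
wrist [ 0.295597   -0.50090824  0.37451803] [-0.28963823 -0.12005075 -0.94957754]
```

View pics/scene0.png

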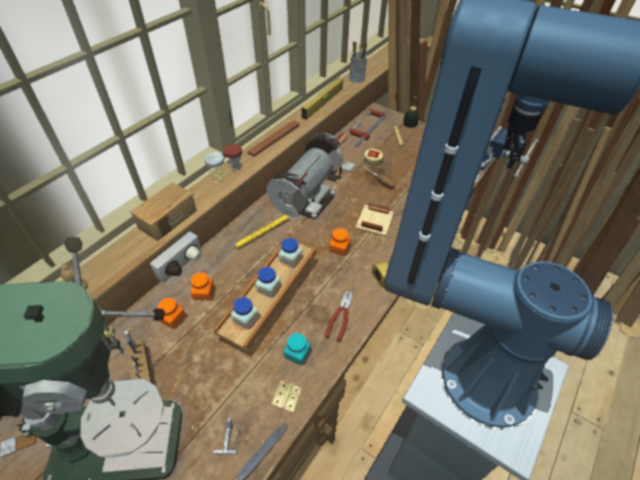

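View pics/side0.png

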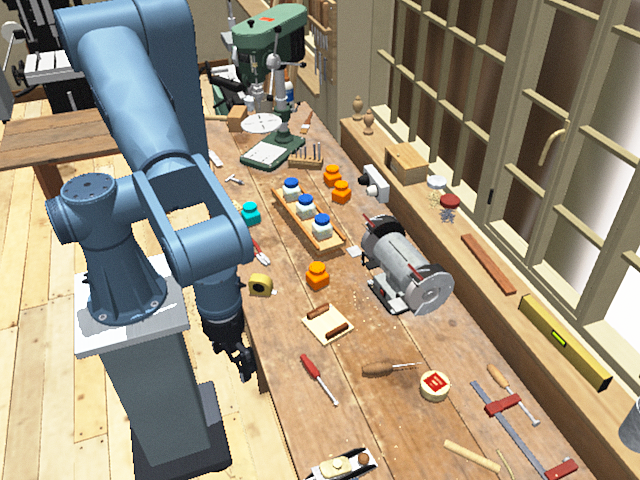

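```bash
python3 - <<'E'
import cv2
a=cv2.imread('pics/scene0.png')[190:370,180:420]; b=cv2.imread('pics/side0.png')[150:370,220:390]
cv2.imwrite('pics/sc_crop.png',cv2.resize(a,None,fx=3.3,fy=3.3,interpolation=2))
cv2.imwrite('pics/si_crop.png',cv2.resize(b,None,fx=2.7,fy=2.7,interpolation=2))
E
```

```text
(no output)
```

View pics/sc_crop.png

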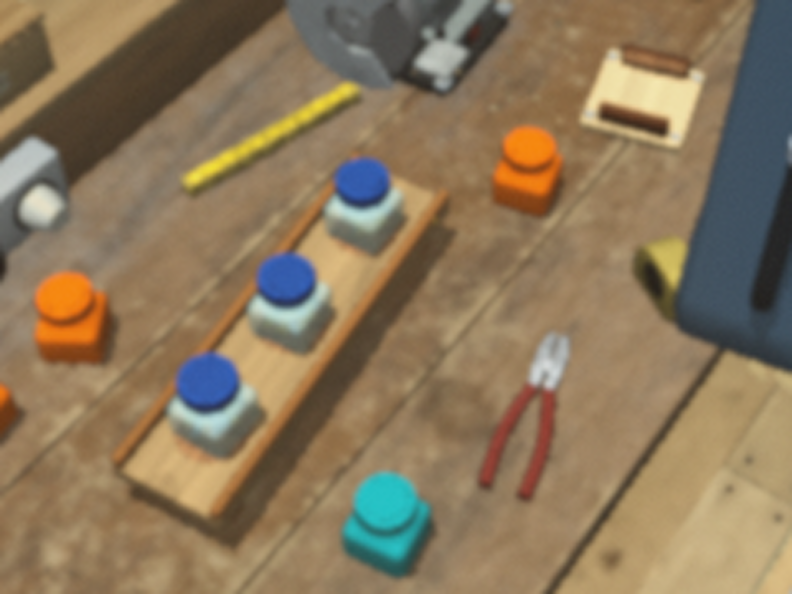

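View pics/si_crop.png

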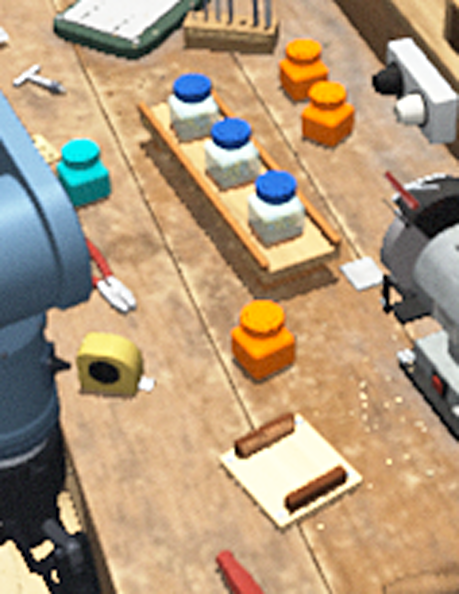

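The scene picture shows blue-lidded jars on the rack at lids (244,307), (267,276) and (290,246); in the side picture they are at (291,184), (305,201) and (322,220). Orange and turquoise decoys stand off the rack. The cradle is at scene (373,220) and side (328,325).

```bash
cat > meas.py <<'E'
from h import *
def blobs(cam,im,lo,hi,amin=30):
    h=cv2.cvtColor(im,cv2.COLOR_RGB2HSV);m=cv2.inRange(h,lo,hi)
    n,l,s,c=cv2.connectedComponentsWithStats(m)
    return [(s[i,:5].tolist(),c[i].round(1)) for i in range(1,n) if s[i,4]>=amin],m
E
python3 - <<'E'
from meas import *
for c in ['scene','side']:
    im=cv2.imread(f'pics/{c}0.png')[:,:,::-1].copy()
    b,_=blobs(c,im,(108,150,60),(128,255,255),20)
    for s,cc in b:
        if s[4]<600: print(c,s,cc,ray(c,cc,0.110)[:2].round(4))
# cradle corners at z=.012 from crops
sc=[(610,58),(703,83),(683,145),(583,117)]
for u,v in sc: print('scene corner',ray('scene',(180+u/3.3,190+v/3.3),.012)[:2].round(4))
si=[(220,460),(295,412),(362,474),(287,525)]
for u,v in si: print('side corner',ray('side',(220+u/2.7,150+v/2.7),.012)[:2].round(4))
# rack ends top board corners
for n,(u,v),z in [('pliers tip',(553,340),0.005)]: pass
for u,v in [(118,462),(213,516),(445,197),(335,170)]: print('rack sc',ray('scene',(180+u/3.3,190+v/3.3),.060)[:2].round(4))
E
```

```text
scene [283, 239, 14, 12, 142] [289.4 244.6] [0.5999 0.0118]
scene [259, 268, 16, 13, 168] [266.2 274.1] [0.5859 0.1284]
scene [235, 298, 16, 15, 198] [242.4 305.2] [0.5716 0.2366]
side [287, 92, 6, 10, 29] [289.9  96.7] [0.7632 0.8542]
side [285, 178, 13, 10, 81] [291.2 183.2] [0.5725 0.2255]
side [298, 196, 15, 9, 75] [304.8 200.7] [0.5833 0.1154]
side [315, 214, 14, 12, 84] [321.9 220.3] [0.5996 0.0009]
scene corner [ 0.553  -0.3307]
scene corner [ 0.4597 -0.3546]
scene corner [ 0.4346 -0.2695]
scene corner [ 0.5313 -0.2447]
side corner [ 0.4403 -0.2728]
side corner [ 0.5332 -0.2382]
side corner [ 0.566  -0.3395]
side corner [ 0.4747 -0.3729]
rack sc [0.6028 0.3089]
rack sc [0.5149 0.3004]
rack sc [ 0.5565 -0.0495]
rack sc [ 0.6544 -0.0175]
```

```bash
cat >> h.py <<'E'
def wrap(a): return (a+np.pi)%(2*np.pi)-np.pi
def plan(pos,yaw=None,n=5,cw=None,lin=40.,ang=.12,s=None):
    """delta to target in current tool axes, plus rows suggestion; yaw (deg) = world angle of tool y"""
    s=s or bot.sense();R=np.array(s['eef_rot']);p=np.array(s['eef_pos'])
    d=R.T@(np.array(pos)-p)*1000
    if yaw is None: rv=np.zeros(3)
    else:
        a=np.radians(yaw);y=np.array([np.cos(a),np.sin(a),0]);x=np.array([0,0,-1.]);Rt=np.c_[x,y,np.cross(x,y)]
        rv=cv2.Rodrigues(R.T@Rt)[0].ravel()
        if cw is not None and np.linalg.norm(rv)>1.5 and np.sign(rv[0])!=cw: rv=rv/np.linalg.norm(rv)*(np.linalg.norm(rv)-2*np.pi)
    k=max(np.linalg.norm(d)/lin,np.linalg.norm(rv)/ang,1)
    print('delta mm',d.round(1),'rv',rv.round(3),'rows',round(k,1))
    f=min(1,n/k)
    print('after-call frac %.2f'%f,(d*f).round(1).tolist(),(rv*f).round(3).tolist())
E
python3 -c "
from h import *
print(bot.camera_model('wrist')['K'])
plan((.54,.12,.27),97,cw=-1)"
```

```text
[[400.60229275   0.         320.32930373]
 [  0.         400.60229275 232.86928241]
 [  0.           0.           1.        ]]
delta mm [ -38.7 -478.7 -544.7] rv [-2.87  0.   -0.  ] rows 23.9
after-call frac 0.21 [-8.1, -100.1, -113.9] [-0.6, 0.0, -0.0]
```

```bash
cat >> h.py <<'E'
def seq(pos,yaw,cw=-1,lin=40.,ang=.12):
    s=bot.sense();R=np.array(s['eef_rot']);p=np.array(s['eef_pos'])
    a=np.radians(yaw);y=np.array([np.cos(a),np.sin(a),0]);x=np.array([0,0,-1.]);Rt=np.c_[x,y,np.cross(x,y)]
    rv=cv2.Rodrigues(R.T@Rt)[0].ravel()
    if np.linalg.norm(rv)>1.5 and np.sign(rv[0])!=cw: rv=rv/np.linalg.norm(rv)*(np.linalg.norm(rv)-2*np.pi)
    D=np.array(pos)-p; n=int(np.ceil(max(np.linalg.norm(D)*1000/lin,np.linalg.norm(rv)/ang,1)))
    i=0
    while i<n:
        k=min(5,n-i);Ri=R@cv2.Rodrigues(rv*i/n)[0];d=Ri.T@D*1000/n
        print('call rows',k,'per-row',d.round(1).tolist(),(rv/n).round(4).tolist(),'last',(d*k).round(1).tolist());i+=k
E
python3 -c "
from h import *
seq((.54,.12,.27),97)"
```

```text
call rows 5 per-row [-1.6, -19.9, -22.7] [-0.1196, 0.0, -0.0] last [-8.1, -99.7, -113.5]
call rows 5 per-row [-1.6, -3.7, -30.0] [-0.1196, 0.0, -0.0] last [-8.1, -18.5, -149.9]
call rows 5 per-row [-1.6, 13.8, -26.9] [-0.1196, 0.0, -0.0] last [-8.1, 69.1, -134.4]
call rows 5 per-row [-1.6, 26.5, -14.4] [-0.1196, 0.0, -0.0] last [-8.1, 132.7, -72.2]
call rows 4 per-row [-1.6, 30.1, 3.0] [-0.1196, 0.0, -0.0] last [-6.4, 120.3, 12.1]
```

Call:
play_rows([
  [[1, -2, -20, -23, -0.12, 0, 0], [1, -3, -40, -45, -0.24, 0, 0], [1, -5, -60, -68, -0.36, 0, 0], [1, -7, -80, -91, -0.48, 0, 0], [1, -8, -100, -114, -0.6, 0, 0]],
])

```text
time: 1.17
eef_pos: [0.2879, -0.3938, 0.2395]
eef_rot: [[0.0, 0.841, -0.541], [-0.0, -0.541, -0.841], [-1.0, 0.0, 0.0]]
wrist_force: [0.1, 0.8, -0.3]
opening: 1.002
```

Call:
play_rows([
  [[1, -2, -4, -30, -0.12, 0, 0], [1, -3, -7, -60, -0.24, 0, 0], [1, -5, -11, -90, -0.36, 0, 0], [1, -7, -15, -120, -0.48, 0, 0], [1, -8, -18, -150, -0.6, 0, 0]],
])

```text
time: 1.58
eef_pos: [0.3543, -0.2566, 0.248]
eef_rot: [[0.001, 0.999, 0.034], [-0.001, 0.034, -0.999], [-1.0, 0.001, 0.001]]
wrist_force: [0.1, 0.2, -0.5]
opening: 0.998
```

Call:
play_rows([
  [[1, -2, 14, -27, -0.12, 0, 0], [1, -3, 28, -54, -0.24, 0, 0], [1, -5, 42, -81, -0.36, 0, 0], [1, -7, 55, -107, -0.48, 0, 0], [1, -8, 69, -134, -0.6, 0, 0]],
])

```text
time: 2.0
eef_pos: [0.4192, -0.119, 0.2564]
eef_rot: [[0.002, 0.802, 0.597], [-0.002, 0.597, -0.802], [-1.0, 0.0, 0.002]]
wrist_force: [0.8, -0.7, 0.0]
opening: 0.998
```

```bash
python3 -c "
from h import *
st();seq((.54,.12,.27),97)"
```

```text
t 2.0 pos [ 0.4192 -0.119   0.2564] op 0.9977869736556525 F [ 0.8 -0.7  0. ] T [0.   0.05 0.  ]
[[0.002, 0.802, 0.597], [-0.002, 0.597, -0.802], [-1.0, 0.0, 0.002]] [-31.5  -9.8 109.3  -0.   80.3 -68.2]
call rows 5 per-row [-1.5, 26.6, -13.3] [-0.117, 0.0003, 0.0001] last [-7.7, 133.1, -66.4]
call rows 4 per-row [-1.5, 29.5, 3.6] [-0.117, 0.0003, 0.0001] last [-6.0, 118.1, 14.5]
```

Call:
play_rows([
  [[1, -2, 27, -13, -0.12, 0, 0], [1, -3, 53, -27, -0.23, 0, 0], [1, -5, 80, -40, -0.35, 0, 0], [1, -6, 107, -53, -0.47, 0, 0], [1, -8, 133, -66, -0.585, 0, 0]],
])

```text
time: 2.42
eef_pos: [0.4869, 0.015, 0.2645]
eef_rot: [[0.002, 0.333, 0.943], [-0.002, 0.943, -0.333], [-1.0, -0.001, 0.003]]
wrist_force: [0.7, 0.4, 0.4]
opening: 0.999
```

Call:
play_rows([
  [[1, -2, 30, 4, -0.12, 0, 0], [1, -3, 59, 7, -0.23, 0, 0], [1, -5, 89, 11, -0.35, 0, 0], [1, -6, 118, 14, -0.47, 0, 0], [1, -6, 118, 14, -0.47, 0, 0]],
])

```text
time: 2.83
eef_pos: [0.5408, 0.1257, 0.2707]
eef_rot: [[0.004, -0.14, 0.99], [0.0, 0.99, 0.14], [-1.0, -0.0, 0.004]]
wrist_force: [-0.5, -0.5, 0.5]
opening: 1.0
```

```bash
python3 -c "
from h import *
st();save('wrist','w1.png')
for t in ['jar_a_lid','jar_a_mid','rack']: print(t,[(round(d['p'],2),np.round(d['extent']).tolist()) for d in bot.spot_in('wrist',t)][:6])
"
```

```text
t 2.8333 pos [0.5408 0.1257 0.2707] op 1.0001393585942244 F [-0.5 -0.5  0.5] T [0.   0.01 0.05]
[[0.004, -0.14, 0.99], [0.0, 0.99, 0.14], [-1.0, -0.0, 0.004]] [  0.8   5.9  92.5  -0.   81.4 -97.2]
jar_a_lid [(0.66, [447.0, 261.0, 58.0, 58.0])]
jar_a_mid [(0.64, [439.0, 252.0, 79.0, 79.0])]
rack [(0.62, [315.0, 234.0, 394.0, 112.0])]
```

View pics/w1.png

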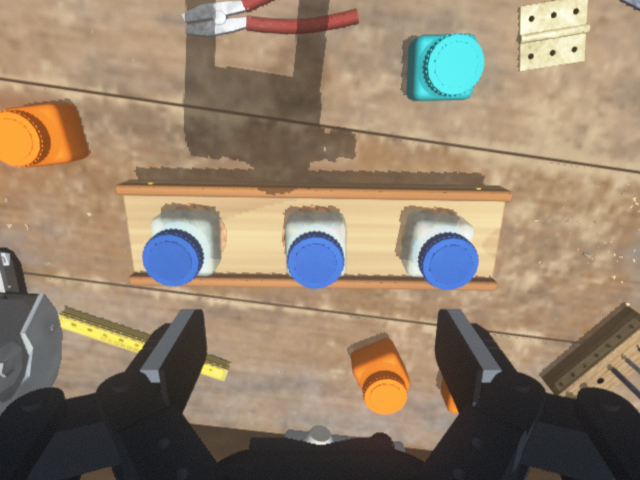

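The wrist view shows the rack from above, with blue lids at (172,258), (315,259) and (448,261) and no decoys on it. The jar bodies look nearly square to the rack.

```bash
python3 - <<'E'
from meas import *
im=cv2.imread('pics/w1.png')[:,:,::-1].copy()
b,m=blobs('wrist',im,(105,130,60),(125,255,255),300)
for s,c in b:
    l,t,w,h=s[:4]
    cc=(l+w/2,t+h/2); P=ray('wrist',c,.110);print(s,c,P.round(4),'bbox',ray('wrist',cc,.110).round(4))
for n,q in [('lipback L',(118,188)),('lipback R',(511,194)),('lipfront L',(130,283)),('R',(495,288))]: print(n,ray('wrist',q,.060).round(4))
cv2.imwrite('pics/w1c.png',cv2.resize(im[180:300,110:520,::-1],None,fx=1.95,fy=1.95*2,interpolation=2))
cv2.imwrite('pics/w1c.png',cv2.resize(im[180:300,110:520,::-1],None,fx=1.95,fy=1.95,interpolation=2))
E
```

```text
[143, 232, 56, 54, 2239] [170.4 259.5] [0.5981 0.0045 0.11  ] bbox [0.5976 0.0049 0.11  ]
[288, 237, 55, 51, 2224] [315.1 261.8] [0.5847 0.1218 0.11  ] bbox [0.5852 0.1222 0.11  ]
[423, 236, 55, 53, 2216] [449.8 263.1] [0.5714 0.2312 0.11  ] bbox [0.5708 0.2316 0.11  ]
lipback L [ 0.5575 -0.0605  0.06  ]
lipback R [0.517  0.2902 0.06  ]
lipfront L [ 0.6508 -0.0516  0.06  ]
R [0.6097 0.3008 0.06  ]
```

View pics/w1c.png

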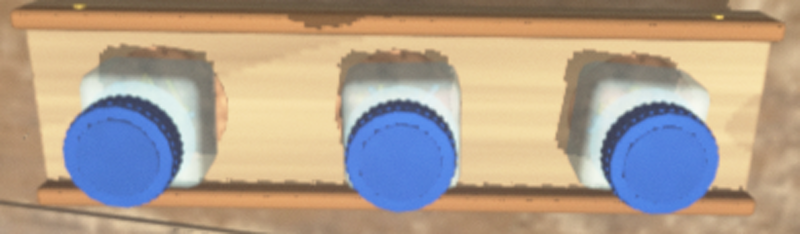

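```bash
python3 -c "
from h import *
plan((.585,.122,.14),97);plan((.585,.122,.088),97)"
```

```text
delta mm [130.2  -4.7  45.5] rv [0.007 0.001 0.002] rows 3.5
after-call frac 1.00 [130.2, -4.7, 45.5] [0.007, 0.001, 0.002]
delta mm [182.2  -4.6  45.4] rv [0.007 0.001 0.002] rows 4.7
after-call frac 1.00 [182.2, -4.6, 45.4] [0.007, 0.001, 0.002]
```

Call:
play_rows([
  [[1, 35, -2, 15, 0, 0, 0], [1, 70, -3, 30, 0, 0, 0], [1, 105, -5, 45, 0.007, 0, 0], [1, 130, -5, 45, 0.007, 0, 0], [1, 150, -5, 45, 0.007, 0, 0]],
])

```text
time: 3.45
eef_pos: [0.5835, 0.12, 0.1173]
eef_rot: [[-0.002, -0.119, 0.993], [-0.003, 0.993, 0.119], [-1.0, -0.002, -0.002]]
wrist_force: [-0.1, -0.1, -0.1]
opening: 0.998
```

```bash
python3 - <<'E'
from meas import *
st()
im=save('wrist','w2.png')
b,m=blobs('wrist',im,(105,130,60),(125,255,255),300)
for s,c in b: print(s,c,ray('wrist',c,.111).round(4))
plan((.585,.122,.088),97)
E
```

```text
t 3.45 pos [0.5835 0.12   0.1173] op 0.9975224610279979 F [-0.1 -0.1 -0.1] T [ 0.   -0.02  0.03]
[[-0.002, -0.119, 0.993], [-0.003, 0.993, 0.119], [-1.0, -0.002, -0.002]] [  0.3  20.1  94.1  -0.2  65.9 -96.5]
[544, 260, 96, 97, 7462] [596.6 308.9] [0.5682 0.2315 0.111 ]
[288, 263, 103, 97, 7220] [338.2 312. ] [0.5823 0.1268 0.111 ]
[3, 264, 115, 96, 8152] [ 57.7 311.5] [0.596  0.0125 0.111 ]
delta mm [25.6  1.6  4.5] rv [-0.003 -0.008  0.002] rows 1
after-call frac 1.00 [25.6, 1.6, 4.5] [-0.003, -0.008, 0.002]
```

View pics/w2.png

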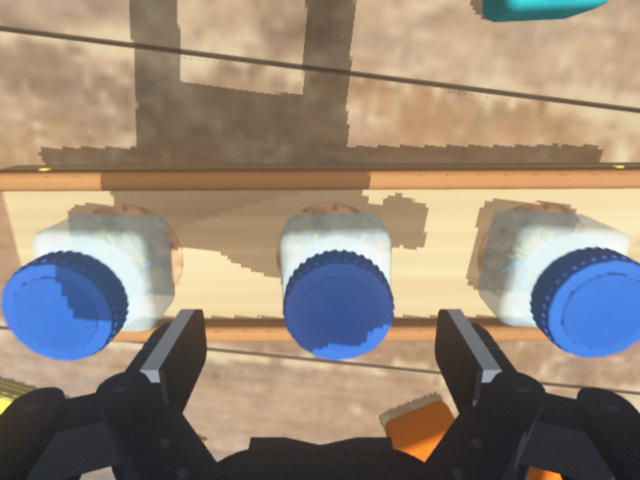

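```bash
cat >> h.py <<'E'
_cm=bot.camera_model
class _M: cache={}
def save(cam,name):
    _M.cache[cam]=_cm(cam)
    im=bot.read_camera(cam); cv2.imwrite('pics/'+name,im[:,:,::-1]); return im
def _gm(c): return _M.cache.get(c) or _cm(c)
def proj(cam,P):
    m=_gm(cam);P=np.atleast_2d(P);T=np.array(m['camera_from_world'])
    c=P@T[:3,:3].T+T[:3,3];u=c@np.array(m['K']).T;return u[:,:2]/u[:,2:]
def ray(cam,uv,z):
    m=_gm(cam);T=np.array(m['camera_from_world']);R=T[:3,:3];o=-R.T@T[:3,3]
    d=R.T@np.linalg.inv(np.array(m['K']))@np.array([uv[0],uv[1],1.]);return o+d*(z-o[2])/d[2]
def lids(name,z=.114):
    im=save('wrist',name);h=cv2.cvtColor(im,cv2.COLOR_RGB2HSV);m=cv2.inRange(h,(105,150,40),(125,255,255))
    n,l,s,c=cv2.connectedComponentsWithStats(m)
    for i in range(1,n):
        if s[i,4]>300:
            # top rim bottom row (near edge of top face) & width
            L,T,W,H=s[i,:4];print(s[i].tolist(),c[i].round(1),'cen',ray('wrist',(L+W/2,T+H/2),z-.002).round(4))
    return im
E
python3 - <<'E'
from h import *
st();lids('w3.png');plan((.585,.122,.088),97)
E
```

```text
t 3.5 pos [0.581  0.1199 0.1137] op 0.9957330527299614 F [-2.9 -0.1 -3.5] T [ 0.03  0.1  -0.02]
[[-0.007, -0.119, 0.993], [-0.003, 0.993, 0.119], [-1.0, -0.002, -0.008]] [  0.3  20.3  94.3  -0.2  65.8 -96.5]
[552, 270, 88, 99, 7024] [600. 321.] cen [0.5725 0.2321 0.112 ]
[0, 275, 110, 97, 7657] [ 49.8 325.2] cen [0.6011 0.0116 0.112 ]
[323, 307, 35, 38, 407] [339.8 328.1] cen [0.5881 0.1285 0.112 ]
[308, 332, 84, 39, 1027] [351.6 356.8] cen [0.5997 0.1341 0.112 ]
delta mm [28.   1.4  4. ] rv [-0.003 -0.007  0.002] rows 1
after-call frac 1.00 [28.0, 1.4, 4.0] [-0.003, -0.007, 0.002]
```

Call:
play_rows([
  [[1, 0, 5, 0, 0, 0, 0], [1, 0, 6, 0, 0, 0, 0], [1, 0, 6, 0, 0, 0, 0]],
])

```text
time: 3.8
eef_pos: [0.5815, 0.1262, 0.1179]
eef_rot: [[-0.004, -0.119, 0.993], [-0.002, 0.993, 0.119], [-1.0, -0.002, -0.004]]
wrist_force: [0.4, -0.7, -0.2]
opening: 0.998
```

```bash
python3 - <<'E'
from h import *
st();im=lids('w4.png');plan((.585,.127,.088),97)
E
```

```text
t 3.8 pos [0.5815 0.1262 0.1179] op 0.9978660146082847 F [ 0.4 -0.7 -0.2] T [ 0.   -0.03 -0.07]
[[-0.004, -0.119, 0.993], [-0.002, 0.993, 0.119], [-1.0, -0.002, -0.004]] [  0.9  20.   94.1  -0.1  66.1 -95.9]
[532, 264, 108, 96, 8055] [586.6 311.9] cen [0.5721 0.2366 0.112 ]
[0, 268, 97, 95, 7059] [ 43.  316.7] cen [0.601  0.0126 0.112 ]
[299, 343, 62, 20, 653] [330.2 353.2] cen [0.605  0.1326 0.112 ]
delta mm [30.   0.4  3.5] rv [-0.003 -0.004  0.002] rows 1
after-call frac 1.00 [30.0, 0.4, 3.5] [-0.003, -0.004, 0.002]
```

View pics/w4.png

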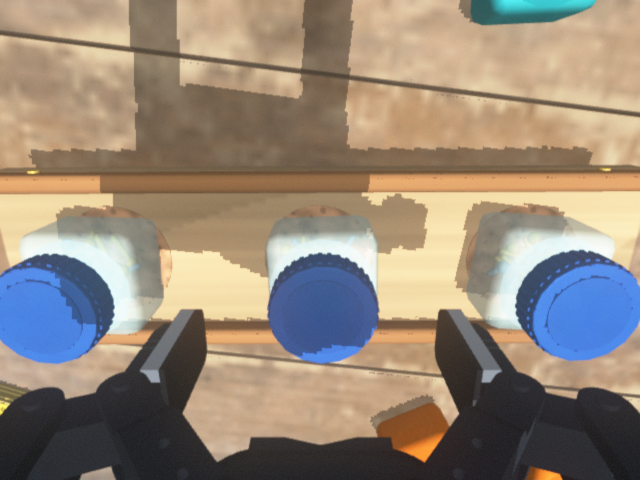

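```bash
python3 - <<'E'
from h import *
for q in [(323,307),(322,311)]: print(ray('wrist',q,.112).round(4),ray('wrist',q,.114).round(4))
for P in [(.585,.1265),(.582,.1265)]:
    a=np.linspace(0,6.28,5)[:4]
    print(proj('wrist',[(P[0]+.023*np.cos(t),P[1]+.023*np.sin(t),.114) for t in a]).round(0).tolist())
plan((.585,.1265,.088),96.6)
E
```

```text
[0.5833 0.1268 0.112 ] [0.5822 0.1267 0.114 ]
[0.5852 0.1266 0.112 ] [0.5841 0.1265 0.114 ]
[[315.0, 360.0], [377.0, 319.0], [329.0, 262.0], [266.0, 307.0]]
[[316.0, 354.0], [378.0, 312.0], [330.0, 255.0], [267.0, 300.0]]
delta mm [30.  -0.1  3.5] rv [ 0.004 -0.004  0.002] rows 1
after-call frac 1.00 [30.0, -0.1, 3.5] [0.004, -0.004, 0.002]
```

Call:
play_rows([
  [[1, 15, 0, 4, 0, 0, 0], [1, 29, 0, 4, 0, 0, 0], [1, 29, 0, 4, 0, 0, 0], [1, 29, 0, 4, 0, 0, 0]],
])

```text
time: 4.18
eef_pos: [0.5854, 0.1267, 0.0895]
eef_rot: [[-0.004, -0.119, 0.993], [-0.003, 0.993, 0.119], [-1.0, -0.002, -0.004]]
wrist_force: [0.0, -0.2, 0.3]
opening: 0.998
```

Call:
play_rows([
  [[-1, 0, 0, 0, 0, 0, 0], [-1, 0, 0, 0, 0, 0, 0], [-1, 0, 0, 0, 0, 0, 0], [-1, 0, 0, 0, 0, 0, 0], [-1, 0, 0, 0, 0, 0, 0]],
], squeeze=30)

```text
time: 4.6
eef_pos: [0.586, 0.127, 0.0905]
eef_rot: [[-0.002, -0.119, 0.993], [-0.002, 0.993, 0.119], [-1.0, -0.002, -0.002]]
wrist_force: [-1.0, 1.2, 5.0]
opening: 0.526
```

```bash
python3 - <<'E'
from h import *
st();save('wrist','w5.png');save('side','s5.png')
E
```

```text
t 4.6 pos [0.586  0.127  0.0905] op 0.5264473916075963 F [-1.   1.2  5. ] T [ 0.24  0.1  -0.02]
[[-0.002, -0.119, 0.993], [-0.002, 0.993, 0.119], [-1.0, -0.002, -0.002]] [  1.   22.6  94.3  -0.1  63.3 -95.8]
```

View pics/w5.png

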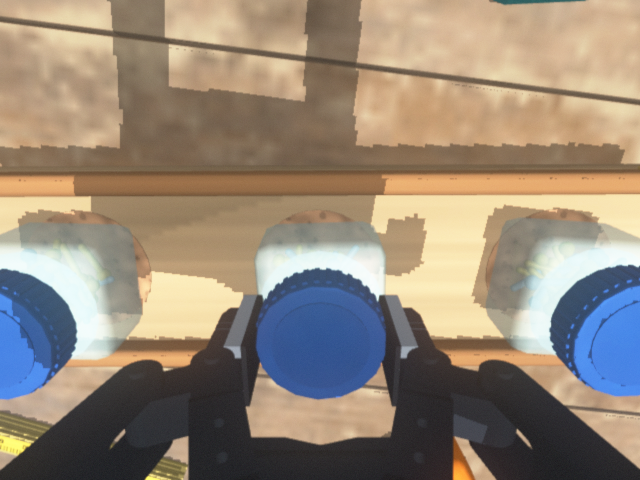

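Call:
play_rows([
  [[-1, -2, 0, 0, 0, 0, 0], [-1, -4, 0, 0, 0, 0, 0], [-1, -4, 0, 0, 0, 0, 0], [-1, -4, 0, 0, 0, 0, 0]],
])

```text
time: 5.03
eef_pos: [0.5855, 0.1269, 0.0939]
eef_rot: [[-0.003, -0.119, 0.993], [-0.002, 0.993, 0.119], [-1.0, -0.002, -0.004]]
wrist_force: [0.5, 0.0, -3.3]
opening: 0.525
```

```bash
python3 - <<'E'
from h import *
for i in range(4):
    save('wrist',f'w6_{i}.png'); s=bot.sense();print(np.round(s['eef_pos'],4),np.round(s['wrist_force'],1))
E
```

```text
[0.5855 0.1269 0.0938] [-0.6  0.5 -3.4]
[0.5855 0.1269 0.0939] [ 0.4  0.2 -4.3]
[0.5856 0.1269 0.0939] [ 0.  -0.2 -4.2]
[0.5857 0.1269 0.094 ] [-0.5 -1.6 -3.8]
```

View pics/w6_3.png

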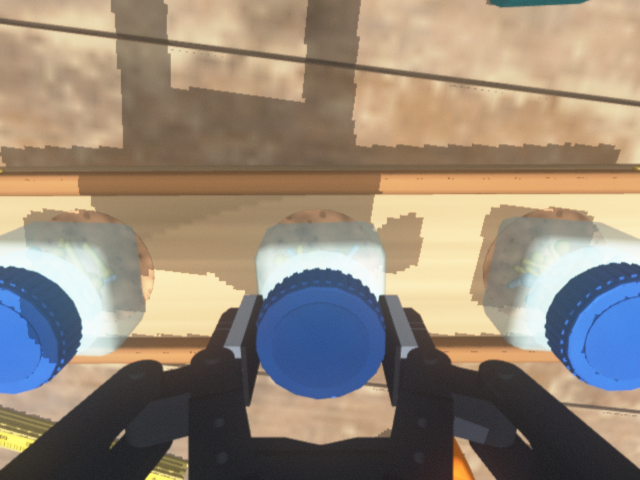

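The lid lifts about 4 N, the whole jar's weight, at once, so the middle jar (bay 1) is tight. I set it down and try bay 0.

Call:
play_rows([
  [[-1, 3, 0, 0, 0, 0, 0], [-1, 5, 0, 0, 0, 0, 0], [1, 5, 0, 0, 0, 0, 0], [1, 5, 0, 0, 0, 0, 0], [1, 5, 0, 0, 0, 0, 0]],
])

```text
time: 5.65
eef_pos: [0.586, 0.1268, 0.0893]
eef_rot: [[-0.002, -0.119, 0.993], [-0.002, 0.993, 0.119], [-1.0, -0.002, -0.003]]
wrist_force: [-0.8, 0.4, -0.3]
opening: 0.927
```

Call:
play_rows([
  [[1, 0, 0, 0, 0, 0, 0], [1, -30, 0, 0, 0, 0, 0], [1, -60, 10, 0, 0, 0, 0], [1, -60, 50, 0, 0, 0, 0], [1, -60, 90, 0, 0, 0, 0]],
])

```text
time: 6.07
eef_pos: [0.5778, 0.2161, 0.1522]
eef_rot: [[0.003, -0.115, 0.993], [-0.002, 0.993, 0.115], [-1.0, -0.002, 0.003]]
wrist_force: [-0.2, 0.0, 0.5]
opening: 0.997
```

```bash
python3 - <<'E'
from h import *
st();plan((.572,.2365,.118),96.6)
E
```

```text
t 6.0667 pos [0.5778 0.2161 0.1522] op 0.9972597826093528 F [-0.2  0.   0.5] T [ 0.06  0.02 -0.03]
[[0.003, -0.115, 0.993], [-0.002, 0.993, 0.115], [-1.0, -0.002, 0.003]] [  9.6  19.9  89.8  -0.1  70.1 -87. ]
delta mm [34.1 21.  -3.5] rv [0.001 0.003 0.002] rows 1.0
after-call frac 1.00 [34.1, 21.0, -3.5] [0.001, 0.003, 0.002]
```

Call:
play_rows([
  [[1, 10, 21, -3, 0, 0, 0], [1, 25, 21, -3, 0, 0, 0], [1, 25, 21, -3, 0, 0, 0], [1, 25, 21, -3, 0, 0, 0]],
])

```text
time: 6.4
eef_pos: [0.5716, 0.2365, 0.1262]
eef_rot: [[0.001, -0.116, 0.993], [-0.002, 0.993, 0.116], [-1.0, -0.002, 0.001]]
wrist_force: [0.5, -0.1, -0.2]
opening: 1.0
```

```bash
python3 - <<'E'
from h import *
st();lids('w7.png')
E
```

```text
t 6.4 pos [0.5716 0.2365 0.1262] op 0.9999352999237068 F [ 0.5 -0.1 -0.2] T [-0.01 -0.05 -0.01]
[[0.001, -0.116, 0.993], [-0.002, 0.993, 0.116], [-1.0, -0.002, 0.001]] [ 11.6  22.   90.4  -0.2  67.6 -85. ]
[17, 254, 98, 91, 5287] [ 63.8 305.4] cen [0.5874 0.1254 0.112 ]
[308, 314, 58, 28, 614] [339.9 328.7] cen [0.5875 0.2452 0.112 ]
```

View pics/w7.png

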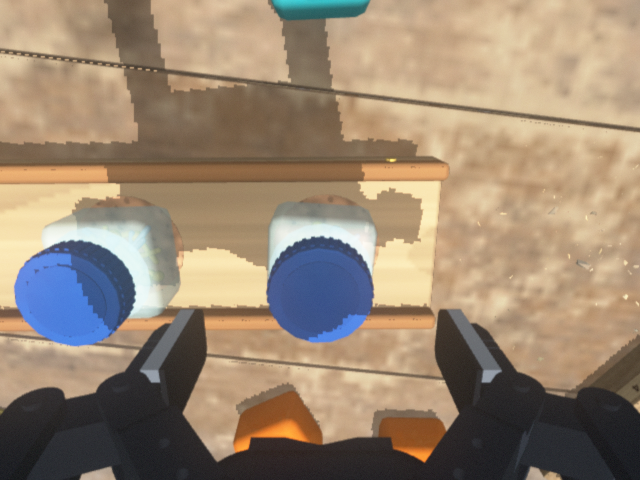

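```bash
python3 - <<'E'
from h import *
for x in (.570,.573,.576):print(x,proj('wrist',[(x+.023,.2365,.114),(x,.2365+.023,.114),(x,.2365-.023,.114)]).round(0).tolist())
plan((.572,.2365,.0895),96.6)
E
```

```text
0.57 [[317.0, 336.0], [376.0, 296.0], [270.0, 285.0]]
0.573 [[317.0, 342.0], [375.0, 302.0], [270.0, 291.0]]
0.576 [[316.0, 348.0], [374.0, 308.0], [269.0, 297.0]]
delta mm [37.5  0.5 -0.5] rv [0.    0.002 0.002] rows 1
after-call frac 1.00 [37.5, 0.5, -0.5] [0.0, 0.002, 0.002]
```

Call:
play_rows([
  [[1, 18, -1, 1, 0, 0, 0], [1, 37, -1, 1, 0, 0, 0], [1, 37, -1, 1, 0, 0, 0], [-1, 37, -1, 1, 0, 0, 0], [-1, 37, -1, 1, 0, 0, 0]],
])

```text
time: 6.87
eef_pos: [0.5746, 0.2347, 0.0913]
eef_rot: [[0.004, -0.114, 0.993], [-0.002, 0.993, 0.114], [-1.0, -0.002, 0.004]]
wrist_force: [0.1, 0.2, 1.7]
opening: 0.747
```

Call:
play_rows([
  [[-1, 0, 0, 0, 0, 0, 0], [-1, 0, 0, 0, 0, 0, 0], [-1, 0, 0, 0, 0, 0, 0]],
])

```text
time: 7.12
eef_pos: [0.5759, 0.2351, 0.0933]
eef_rot: [[0.007, -0.114, 0.993], [-0.001, 0.993, 0.114], [-1.0, -0.002, 0.007]]
wrist_force: [0.5, 1.5, 5.1]
opening: 0.524
```

Call:
play_rows([
  [[-1, -2, 0, 0, 0, 0, 0], [-1, -4, 0, 0, 0, 0, 0], [-1, -4, 0, 0, 0, 0, 0], [-1, -4, 0, 0, 0, 0, 0]],
])

```text
time: 7.45
eef_pos: [0.5753, 0.235, 0.0967]
eef_rot: [[0.006, -0.114, 0.993], [-0.001, 0.993, 0.114], [-1.0, -0.002, 0.006]]
wrist_force: [-0.6, -0.8, -4.2]
opening: 0.526
```

```bash
python3 - <<'E'
from h import *
st()
for i in range(3):
    save('wrist',f'w8_{i}.png'); s=bot.sense();print(np.round(s['eef_pos'],4),np.round(s['wrist_force'],1))
E
```

```text
t 7.45 pos [0.5753 0.235  0.0967] op 0.5257367235768274 F [-0.6 -0.8 -4.2] T [ 0.01 -0.02  0.07]
[[0.006, -0.114, 0.993], [-0.001, 0.993, 0.114], [-1.0, -0.002, 0.006]] [ 11.4  24.2  91.1  -0.1  64.3 -85.1]
[0.5753 0.2349 0.0966] [-0.4  0.3 -2.1]
[0.5754 0.235  0.0966] [-0.9  0.4 -3.4]
[0.5754 0.235  0.0967] [ 0.6 -0.1 -2.3]
```

View pics/w8_2.png

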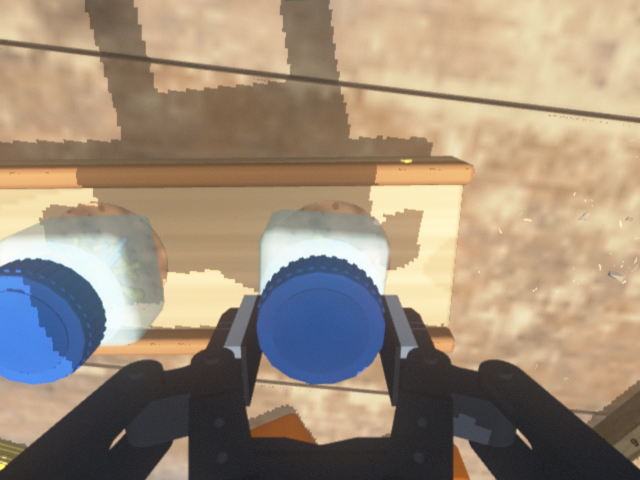

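Reading averages about -3 N, mostly jar weight, so bay 0 looks tight too. Bay 2 decides.

Call:
play_rows([
  [[-1, 3, 0, 0, 0, 0, 0], [-1, 5, 0, 0, 0, 0, 0], [1, 5, 0, 0, 0, 0, 0], [1, 5, 0, 0, 0, 0, 0], [1, 5, 0, 0, 0, 0, 0]],
])

```text
time: 8.02
eef_pos: [0.5757, 0.235, 0.0919]
eef_rot: [[0.007, -0.114, 0.993], [-0.001, 0.993, 0.114], [-1.0, -0.002, 0.007]]
wrist_force: [-1.5, 0.9, -0.5]
opening: 0.926
```

Call:
play_rows([
  [[1, 0, 0, 0, 0, 0, 0], [1, -30, 0, 0, 0, 0, 0], [1, -65, -8, 0, 0, 0, 0], [1, -70, -48, 0, 0, 0, 0], [1, -70, -88, 0, 0, 0, 0]],
])

```text
time: 8.43
eef_pos: [0.5875, 0.1483, 0.166]
eef_rot: [[0.014, -0.118, 0.993], [-0.001, 0.993, 0.118], [-1.0, -0.002, 0.014]]
wrist_force: [1.7, -0.5, -0.4]
opening: 0.996
```

```bash
python3 - <<'E'
from h import *
st();plan((.600,.0115,.127),96.6)
E
```

```text
t 8.4333 pos [0.5875 0.1483 0.166 ] op 0.9958280231577515 F [ 1.7 -0.5 -0.4] T [-0.07 -0.05 -0.01]
[[0.014, -0.118, 0.993], [-0.001, 0.993, 0.118], [-1.0, -0.002, 0.014]] [  3.   17.3  91.5  -0.1  70.4 -93.8]
delta mm [  39.2 -137.3   -4.3] rv [0.003 0.014 0.002] rows 3.6
after-call frac 1.00 [39.2, -137.3, -4.3] [0.003, 0.014, 0.002]
```

Call:
play_rows([
  [[1, 0, -40, -1, 0, 0.005, 0], [1, 5, -80, -2, 0, 0.01, 0], [1, 10, -120, -4, 0, 0.014, 0], [1, 30, -137, -4, 0, 0.014, 0], [1, 30, -137, -4, 0, 0.014, 0]],
])

```text
time: 8.85
eef_pos: [0.5988, 0.0076, 0.1332]
eef_rot: [[-0.004, -0.113, 0.994], [-0.003, 0.994, 0.113], [-1.0, -0.002, -0.004]]
wrist_force: [-0.7, 0.3, -0.8]
opening: 0.999
```

Call:
play_rows([
  [[1, 0, 0, 0, 0, 0, 0]],
])

```text
time: 8.93
eef_pos: [0.5984, 0.007, 0.1325]
eef_rot: [[-0.005, -0.111, 0.994], [-0.002, 0.994, 0.111], [-1.0, -0.001, -0.005]]
wrist_force: [-0.1, 0.1, 0.6]
opening: 0.999
```

```bash
python3 - <<'E'
from h import *
st();lids('w9.png')
for x in (.597,.600,.603):print(x,proj('wrist',[(x+.023,.0115,.114),(x,.0115+.023,.114),(x,.0115-.023,.114)]).round(0).tolist())
plan((.600,.0115,.0895),96.6)
E
```

```text
t 8.9333 pos [0.5984 0.007  0.1325] op 0.9992283945525572 F [-0.1  0.1  0.6] T [0.03 0.05 0.06]
[[-0.005, -0.111, 0.994], [-0.002, 0.994, 0.111], [-1.0, -0.001, -0.005]] [ -10.6   19.4   93.    -0.2   67.8 -106.9]
[541, 247, 99, 90, 6989] [590.7 291.8] cen [0.5867 0.128  0.112 ]
[335, 306, 42, 33, 445] [358.6 320.8] cen [0.6141 0.0248 0.112 ]
0.597 [[326.0, 333.0], [383.0, 294.0], [281.0, 283.0]]
0.6 [[325.0, 339.0], [382.0, 300.0], [280.0, 289.0]]
0.603 [[325.0, 344.0], [381.0, 305.0], [280.0, 295.0]]
delta mm [42.8  4.3  2.5] rv [-0.003 -0.006  0.002] rows 1.1
after-call frac 1.00 [42.8, 4.3, 2.5] [-0.003, -0.006, 0.002]
```

View pics/w9.png

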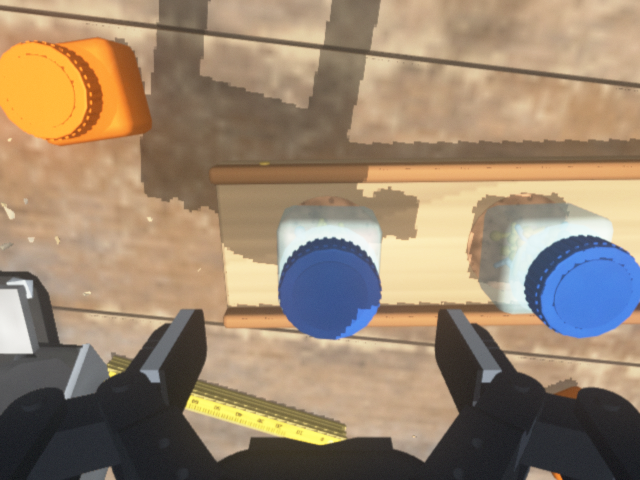

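Call:
play_rows([
  [[1, 20, 4, 1, 0, 0, 0], [1, 43, 4, 1, 0, 0, 0], [1, 43, 4, 1, 0, 0, 0], [1, 43, 4, 1, 0, 0, 0], [-1, 43, 4, 1, 0, 0, 0]],
])

```text
time: 9.4
eef_pos: [0.5993, 0.0118, 0.0907]
eef_rot: [[-0.004, -0.113, 0.994], [-0.003, 0.994, 0.113], [-1.0, -0.002, -0.004]]
wrist_force: [0.5, -0.4, -0.0]
opening: 0.885
```

Call:
play_rows([
  [[-1, 0, 0, 0, 0, 0, 0], [-1, 0, 0, 0, 0, 0, 0], [-1, 0, 0, 0, 0, 0, 0], [-1, 0, 0, 0, 0, 0, 0]],
])

```text
time: 9.73
eef_pos: [0.6006, 0.0115, 0.0925]
eef_rot: [[-0.001, -0.113, 0.994], [-0.003, 0.994, 0.113], [-1.0, -0.003, -0.001]]
wrist_force: [-1.2, -0.8, 6.7]
opening: 0.523
```

```bash
python3 - <<'E'
from h import *
st();save('wrist','w10a.png')
E
```

```text
t 9.7333 pos [0.6006 0.0115 0.0925] op 0.5227782592917026 F [-1.2 -0.8  6.7] T [0.04 0.03 0.03]
[[-0.001, -0.113, 0.994], [-0.003, 0.994, 0.113], [-1.0, -0.003, -0.001]] [ -10.1   22.5   94.1   -0.2   63.4 -106.5]
```

Call:
play_rows([
  [[-1, -2, 0, 0, 0, 0, 0], [-1, -4, 0, 0, 0, 0, 0], [-1, -4, 0, 0, 0, 0, 0], [-1, -4, 0, 0, 0, 0, 0]],
])

```text
time: 10.12
eef_pos: [0.6005, 0.0115, 0.0965]
eef_rot: [[-0.001, -0.113, 0.994], [-0.003, 0.994, 0.113], [-1.0, -0.003, -0.001]]
wrist_force: [-0.3, -0.7, -0.8]
opening: 0.523
```

```bash
python3 - <<'E'
from h import *
st()
for i in range(4):
    save('wrist',f'w10_{i}.png'); s=bot.sense();print(np.round(s['eef_pos'],4),np.round(s['wrist_force'],1))
E
```

```text
t 10.1167 pos [0.6005 0.0115 0.0965] op 0.5226892172029499 F [-0.3 -0.7 -0.8] T [0.03 0.03 0.01]
[[-0.001, -0.113, 0.994], [-0.003, 0.994, 0.113], [-1.0, -0.003, -0.001]] [ -10.1   22.2   94.    -0.2   63.8 -106.5]
[0.6005 0.0116 0.0964] [-0.4  0.  -1. ]
[0.6005 0.0115 0.0964] [0.6 0.1 0. ]
[0.6005 0.0115 0.0963] [-0.8 -0.5 -0.8]
[0.6005 0.0115 0.0964] [ 0.7  0.  -0.1]
```

View pics/w10_3.png

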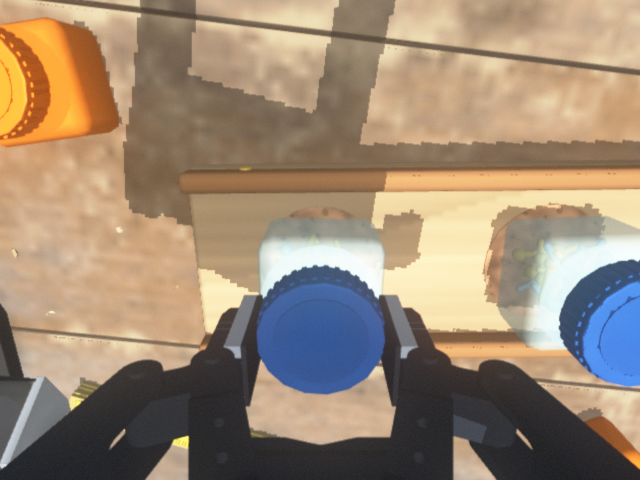

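Bay 2's lid (image (320,330)) rises about 4 mm with only about -0.5 N while the body stays put, so this is the loose one. I release it and take the body by its flats.

Call:
play_rows([
  [[-1, 3, 0, 0, 0, 0, 0], [-1, 5, 0, 0, 0, 0, 0], [1, 5, 0, 0, 0, 0, 0], [1, 5, 0, 0, 0, 0, 0], [1, 5, 0, 0, 0, 0, 0]],
])

```text
time: 10.73
eef_pos: [0.6004, 0.0116, 0.091]
eef_rot: [[-0.001, -0.113, 0.994], [-0.003, 0.994, 0.113], [-1.0, -0.003, -0.002]]
wrist_force: [0.3, -0.3, -1.0]
opening: 0.923
```

Call:
play_rows([
  [[1, 0, 0, 0, 0, 0, 0], [1, 0, 0, 0, 0, 0, 0], [1, 15, 0, 0, 0, 0, 0], [1, 31, 0, 0, 0, 0, 0], [1, 31, 0, 0, 0, 0, 0]],
])

```text
time: 11.15
eef_pos: [0.5981, 0.0118, 0.057]
eef_rot: [[-0.006, -0.113, 0.994], [-0.002, 0.994, 0.113], [-1.0, -0.001, -0.007]]
wrist_force: [-1.3, 0.2, -0.5]
opening: 0.999
```

```bash
python3 - <<'E'
from h import *
st();save('wrist','w11.png')
E
```

```text
t 11.15 pos [0.5981 0.0118 0.057 ] op 0.9990753763127977 F [-1.3  0.2 -0.5] T [-0.   -0.01 -0.03]
[[-0.006, -0.113, 0.994], [-0.002, 0.994, 0.113], [-1.0, -0.001, -0.007]] [ -10.1   25.3   95.    -0.2   60.  -106.5]
```

View pics/w11.png

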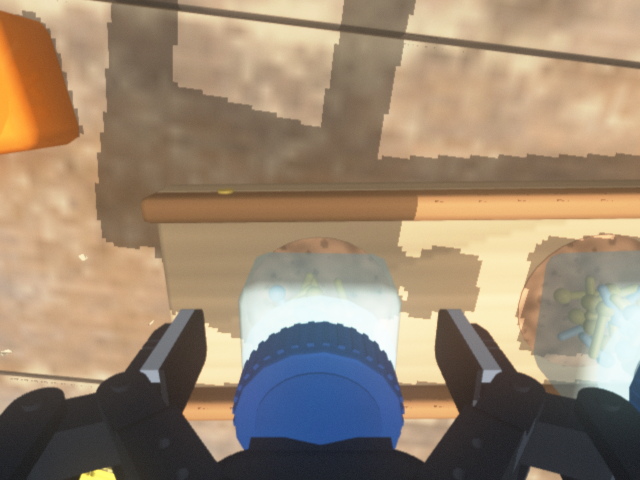

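Call:
play_rows([
  [[-1, 0, 0, 1, 0, 0.003, 0], [-1, 0, 0, 1, 0, 0.005, 0], [-1, 0, 0, 2, 0, 0.005, 0], [-1, 0, 0, 2, 0, 0.005, 0]],
], squeeze=50)

```text
time: 11.53
eef_pos: [0.6017, 0.0117, 0.0594]
eef_rot: [[-0.008, -0.113, 0.994], [-0.003, 0.994, 0.113], [-1.0, -0.002, -0.009]]
wrist_force: [0.8, -0.5, 2.8]
opening: 0.623
```

Call:
play_rows([
  [[-1, 0, 0, 0, 0, 0, 0], [-1, -10, 0, 0, 0, 0, 0], [-1, -20, 0, 0, 0, 0, 0], [-1, -20, 0, 0, 0, 0, 0]],
])

```text
time: 11.87
eef_pos: [0.6033, 0.0116, 0.0819]
eef_rot: [[-0.005, -0.113, 0.994], [-0.004, 0.994, 0.113], [-1.0, -0.003, -0.005]]
wrist_force: [1.4, -0.4, -4.5]
opening: 0.622
```

```bash
python3 - <<'E'
from h import *
st();save('wrist','w12.png');st()
E
```

```text
t 11.8667 pos [0.6033 0.0116 0.0819] op 0.6215706909337188 F [ 1.4 -0.4 -4.5] T [ 0.06 -0.07 -0.01]
[[-0.005, -0.113, 0.994], [-0.004, 0.994, 0.113], [-1.0, -0.003, -0.005]] [ -10.    23.8   93.7   -0.3   62.7 -106.3]
t 11.9167 pos [0.6031 0.0116 0.0811] op 0.6274929649216917 F [ 0.2 -0.4 -4.7] T [ 0.   -0.01  0.02]
[[-0.005, -0.113, 0.994], [-0.004, 0.994, 0.113], [-1.0, -0.003, -0.006]] [ -10.    23.8   93.8   -0.3   62.7 -106.3]
```

View pics/w12.png

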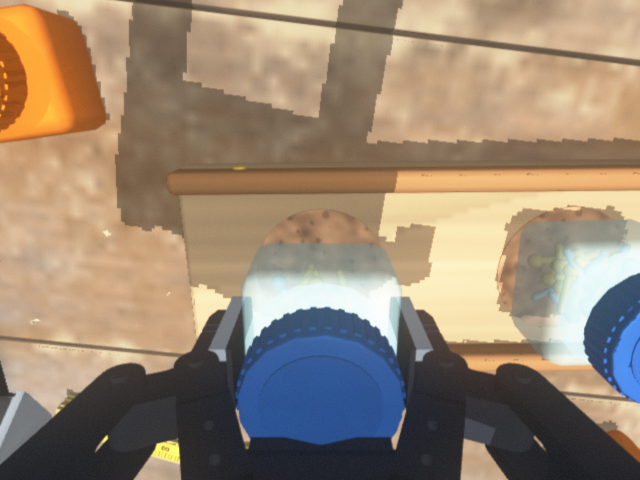

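The jar hangs by its body between the pads with the cork pad showing at (322,235). I lift it and carry it to a viewing pose by the cradle.

Call:
play_rows([
  [[-1, -20, 0, 0, 0, 0, 0], [-1, -50, 0, 0, 0, 0, 0], [-1, -80, 0, 0, 0, 0, 0], [-1, -105, 0, 0, 0, 0, 0], [-1, -120, 0, 0, 0, 0, 0]],
])

```text
time: 12.33
eef_pos: [0.6049, 0.012, 0.2047]
eef_rot: [[-0.001, -0.113, 0.994], [-0.005, 0.994, 0.113], [-1.0, -0.005, -0.002]]
wrist_force: [-0.5, 0.3, -4.6]
opening: 0.622
```

```bash
python3 - <<'E'
from h import *
st();seq((.525,-.385,.20),17,cw=1,lin=35)
E
```

```text
t 12.3333 pos [0.6049 0.012  0.2047] op 0.6224868807726417 F [-0.5  0.3 -4.6] T [-0.03 -0.05  0.02]
[[-0.001, -0.113, 0.994], [-0.005, 0.994, 0.113], [-1.0, -0.005, -0.002]] [  -9.9   15.5   89.    -0.3   75.5 -106.4]
call rows 5 per-row [0.5, -32.1, -10.4] [0.1156, 0.0001, 0.0004] last [2.7, -160.6, -51.8]
call rows 5 per-row [0.5, -32.6, 8.9] [0.1156, 0.0001, 0.0004] last [2.4, -162.8, 44.4]
call rows 2 per-row [0.4, -22.4, 25.2] [0.1156, 0.0001, 0.0004] last [0.8, -44.8, 50.4]
```

```bash
python3 - <<'E'
from h import *
for q in [(370,283),(365,235),(383,310),(440,330),(400,230)]: print(q,ray('side',q,.0).round(3),ray('side',q,.12).round(3))
E
```

```text
(370, 283) [ 0.676 -0.197  0.   ] [ 0.622 -0.306  0.12 ]
(365, 235) [0.75  0.011 0.   ] [ 0.688 -0.121  0.12 ]
(383, 310) [ 0.667 -0.306  0.   ] [ 0.614 -0.403  0.12 ]
(440, 330) [ 0.778 -0.425  0.   ] [ 0.713 -0.509  0.12 ]
(400, 230) [ 0.867 -0.007  0.   ] [ 0.792 -0.136  0.12 ]
```

Call:
play_rows([
  [[-1, 0, -32, -12, 0.115, 0, 0], [-1, 1, -64, -24, 0.23, 0, 0], [-1, 1, -96, -36, 0.35, 0, 0], [-1, 2, -128, -46, 0.46, 0, 0], [-1, 2, -160, -56, 0.58, 0, 0]],
])

```text
time: 12.75
eef_pos: [0.5665, -0.1544, 0.2032]
eef_rot: [[-0.002, 0.454, 0.891], [-0.004, 0.891, -0.454], [-1.0, -0.005, 0.001]]
wrist_force: [0.2, -0.7, -4.8]
opening: 0.624
```

Call:
play_rows([
  [[-1, 0, -33, 9, 0.115, 0, 0], [-1, 1, -65, 18, 0.23, 0, 0], [-1, 1, -98, 27, 0.35, 0, 0], [-1, 2, -130, 36, 0.46, 0, 0], [-1, 2, -160, 44, 0.58, 0, 0]],
])

```text
time: 13.17
eef_pos: [0.532, -0.3185, 0.2015]
eef_rot: [[-0.002, 0.871, 0.491], [-0.004, 0.491, -0.871], [-1.0, -0.004, 0.003]]
wrist_force: [1.2, 0.6, -5.7]
opening: 0.624
```

```bash
python3 - <<'E'
from h import *
st();seq((.525,-.385,.20),17,cw=1,lin=35)
E
```

```text
t 13.1667 pos [ 0.532  -0.3185  0.2015] op 0.6236309373550616 F [ 1.2  0.6 -5.7] T [ 0.   -0.07 -0.03]
[[-0.002, 0.871, 0.491], [-0.004, 0.491, -0.871], [-1.0, -0.004, 0.003]] [-41.7  17.5  86.9  -0.3  75.5 -71.1]
call rows 2 per-row [0.9, -19.3, 27.2] [0.1082, 0.0015, 0.0018] last [1.8, -38.7, 54.5]
```

Call:
play_rows([
  [[-1, 1, -20, 27, 0.11, 0, 0], [-1, 2, -39, 54, 0.215, 0.003, 0.003], [-1, 2, -39, 54, 0.215, 0.003, 0.003], [-1, 2, -39, 54, 0.215, 0.003, 0.003]],
])

```text
time: 13.5
eef_pos: [0.5234, -0.3866, 0.199]
eef_rot: [[-0.001, 0.957, 0.291], [0.001, 0.291, -0.957], [-1.0, -0.001, -0.001]]
wrist_force: [-0.2, 0.4, -5.4]
opening: 0.618
```

```bash
python3 - <<'E'
from h import *
st();save('wrist','w13.png');np.savez('w13.npz',**{k:np.array(v) for k,v in _M.cache['wrist'].items()})
E
```

```text
t 13.5 pos [ 0.5234 -0.3866  0.199 ] op 0.6180727867470704 F [-0.2  0.4 -5.4] T [0.09 0.02 0.  ]
[[-0.001, 0.957, 0.291], [0.001, 0.291, -0.957], [-1.0, -0.001, -0.001]] [-46.9  21.4  82.1  -0.   76.5 -63.8]Traceback (most recent call last):
  File "<stdin>", line 2, in <module>
NameError: name '_M' is not defined
```

View pics/w13.png

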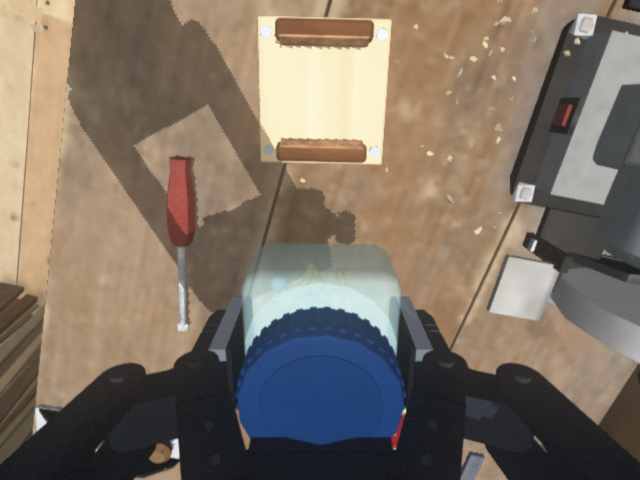

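The cradle plate shows with corners at (258,16), (391,20), (383,163) and (260,162). The dark cheeks run along the image's horizontal.

```bash
python3 - <<'E'
from h import *
C=[ray('wrist',q,.012)[:2] for q in [(258,16),(391,20),(383,163),(260,162)]]
C=np.array(C);print(C.round(4),'centre',C.mean(0).round(4))
for i in range(4):
    d=C[(i+1)%4]-C[i];print(np.linalg.norm(d).round(4),np.degrees(np.arctan2(d[1],d[0])).round(1))
# cheek inner top edges z=.03
for q in [(276,22),(373,22),(277,43),(373,44),(277,140),(368,140),(277,160),(367,162)]: print(q,ray('wrist',q,.030).round(4),ray('wrist',q,.012).round(4))
st()
E
python3 - <<'E'
import cv2
a=cv2.imread('pics/w13.png')[0:180,240:410];cv2.imwrite('pics/w13c.png',cv2.resize(a,None,fx=3.3,fy=3.3,interpolation=2))
E
```

```text
[[ 0.4392 -0.2653]
 [ 0.5338 -0.2389]
 [ 0.564  -0.3397]
 [ 0.4673 -0.3686]] centre [ 0.501  -0.3031]
0.0982 15.6
0.1052 -73.3
0.1009 -163.4
0.1071 105.2
(276, 22) [ 0.4555 -0.2676  0.03  ] [ 0.4529 -0.2652  0.012 ]
(373, 22) [ 0.5204 -0.2476  0.03  ] [ 0.5215 -0.2441  0.012 ]
(277, 43) [ 0.4597 -0.2803  0.03  ] [ 0.4573 -0.2786  0.012 ]
(373, 44) [ 0.525  -0.2608  0.03  ] [ 0.5264 -0.2581  0.012 ]
(277, 140) [ 0.4773 -0.3453  0.03  ] [ 0.476  -0.3474  0.012 ]
(368, 140) [ 0.5436 -0.3249  0.03  ] [ 0.5461 -0.3259  0.012 ]
(277, 160) [ 0.4813 -0.36    0.03  ] [ 0.4802 -0.3629  0.012 ]
(367, 162) [ 0.5484 -0.3409  0.03  ] [ 0.5511 -0.3428  0.012 ]
t 13.55 pos [ 0.5238 -0.385   0.199 ] op 0.6205198892396918 F [ 0.4  0.1 -5.6] T [0.07 0.02 0.02]
[[-0.001, 0.956, 0.293], [0.001, 0.293, -0.956], [-1.0, -0.001, -0.002]] [-46.8  21.4  82.2  -0.   76.6 -63.8]
```

View pics/w13c.png

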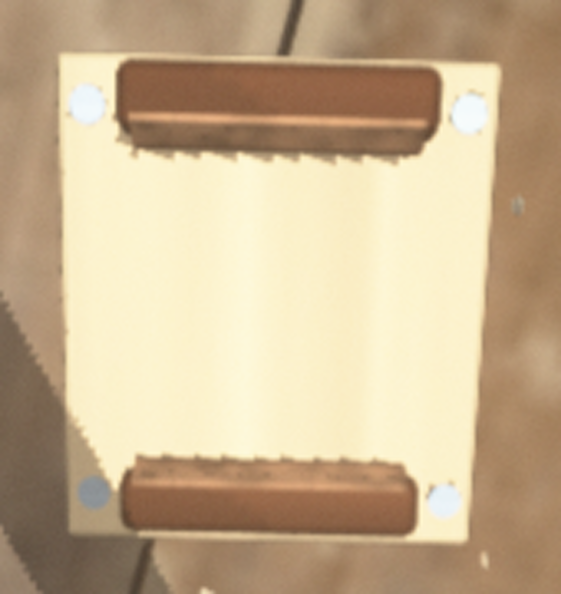

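```bash
python3 - <<'E'
from h import *
plan((.501,-.3065,.10),16.6)
E
```

```text
delta mm [ 99.1   1.3 -81.5] rv [ 0.008 -0.002  0.001] rows 3.2
after-call frac 1.00 [99.1, 1.3, -81.5] [0.008, -0.002, 0.001]
```

Call:
play_rows([
  [[-1, 15, 1, -30, 0.008, 0, 0], [-1, 30, 1, -60, 0.008, 0, 0], [-1, 60, 1, -81, 0.008, 0, 0], [-1, 90, 1, -81, 0.008, 0, 0], [-1, 99, 1, -81, 0.008, 0, 0]],
])

```text
time: 13.97
eef_pos: [0.4985, -0.302, 0.0956]
eef_rot: [[-0.007, 0.957, 0.289], [0.007, 0.289, -0.957], [-1.0, -0.005, -0.009]]
wrist_force: [-0.6, 0.5, -6.4]
opening: 0.625
```

Call:
play_rows([
  [[-1, 0, 0, 0, 0, 0, 0], [-1, 0, 0, 0, 0, 0, 0]],
])

```text
time: 14.13
eef_pos: [0.4983, -0.3008, 0.0953]
eef_rot: [[-0.009, 0.957, 0.29], [0.009, 0.29, -0.957], [-1.0, -0.006, -0.011]]
wrist_force: [0.5, 0.5, -4.6]
opening: 0.619
```

```bash
python3 - <<'E'
from h import *
st();save('wrist','w14.png');plan((.501,-.3065,.0225),16.6)
a=save('side','s14.png')[250:380,250:420,::-1];cv2.imwrite('pics/s14c.png',cv2.resize(a,None,fx=4,fy=4,interpolation=2))
E
```

```text
t 14.1333 pos [ 0.4983 -0.3008  0.0953] op 0.6192117896428952 F [ 0.5  0.5 -4.6] T [ 0.01 -0.03  0.04]
[[-0.009, 0.957, 0.29], [0.009, 0.29, -0.957], [-1.0, -0.006, -0.011]] [-42.8  20.6  96.4   0.   63.7 -59.7]
delta mm [74.1  0.8  5.3] rv [ 0.004 -0.008  0.004] rows 1.9
after-call frac 1.00 [74.1, 0.8, 5.3] [0.004, -0.008, 0.004]
```

View pics/w14.png

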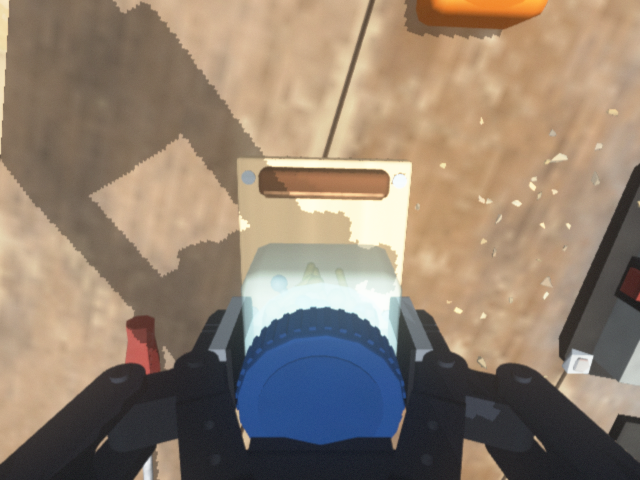

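View pics/s14c.png

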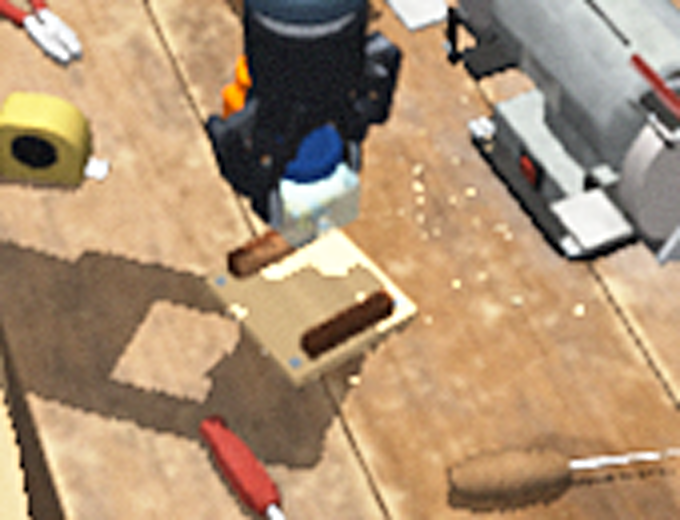

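```bash
python3 - <<'E'
from h import *
a=ray('wrist',(238,157),.012);b=ray('wrist',(411,160),.012);m=(a+b)/2;d=(b-a)[:2];n=np.array([d[1],-d[0]])/np.linalg.norm(d)
print(np.linalg.norm(d),np.degrees(np.arctan2(d[1],d[0])),m[:2]+.054*n)
for q in [(260,170),(388,170)]: print(ray('wrist',q,.03).round(4))
s=st();plan((.501,-.3065,.0225),16.6)
E
```

```text
0.09811470407885849 15.931348440242612 [ 0.50264602 -0.30717125]
[ 0.4562 -0.2687  0.03  ]
[ 0.5208 -0.2491  0.03  ]
t 14.2333 pos [ 0.4997 -0.303   0.0974] op 0.6219929357576873 F [-0.2 -0.2 -4.8] T [-0.04  0.   -0.02]
[[-0.005, 0.957, 0.289], [0.005, 0.289, -0.957], [-1.0, -0.003, -0.006]] [-42.9  20.5  96.2   0.   63.7 -59.7]
delta mm [74.9  0.5  4.2] rv [ 0.004 -0.006  0.003] rows 1.9
after-call frac 1.00 [74.9, 0.5, 4.2] [0.004, -0.006, 0.003]
```

Call:
play_rows([
  [[-1, 15, 0, 4, 0.004, -0.005, 0], [-1, 30, 0, 4, 0.004, -0.005, 0], [-1, 45, 0, 4, 0.004, -0.005, 0], [-1, 50, 0, 4, 0.004, -0.005, 0], [-1, 50, 0, 4, 0.004, -0.005, 0]],
])

```text
time: 14.65
eef_pos: [0.5006, -0.3069, 0.0474]
eef_rot: [[-0.004, 0.958, 0.285], [0.001, 0.285, -0.958], [-1.0, -0.004, -0.002]]
wrist_force: [-0.5, 0.0, -4.3]
opening: 0.62
```

```bash
python3 - <<'E'
from h import *
st();save('wrist','w15.png');plan((.501,-.3065,.0225),16.6)
a=save('side','s15.png')[250:380,250:420,::-1];cv2.imwrite('pics/s15c.png',cv2.resize(a,None,fx=4,fy=4,interpolation=2))
E
```

```text
t 14.65 pos [ 0.5006 -0.3069  0.0474] op 0.6200864317128846 F [-0.5  0.  -4.3] T [ 0.07  0.07 -0.04]
[[-0.004, 0.958, 0.285], [0.001, 0.285, -0.958], [-1.0, -0.004, -0.002]] [-43.   24.9  97.   -0.2  58.3 -59.5]
delta mm [25.7  0.2 -0.7] rv [-0.    -0.     0.003] rows 1
after-call frac 1.00 [25.7, 0.2, -0.7] [-0.0, -0.0, 0.003]
```

View pics/w15.png

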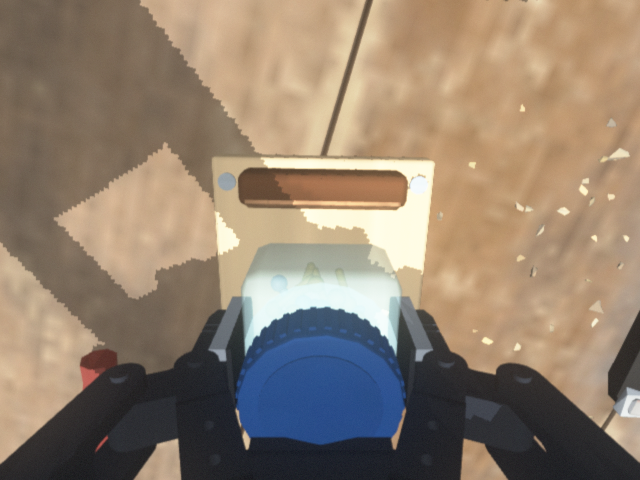

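View pics/s15c.png

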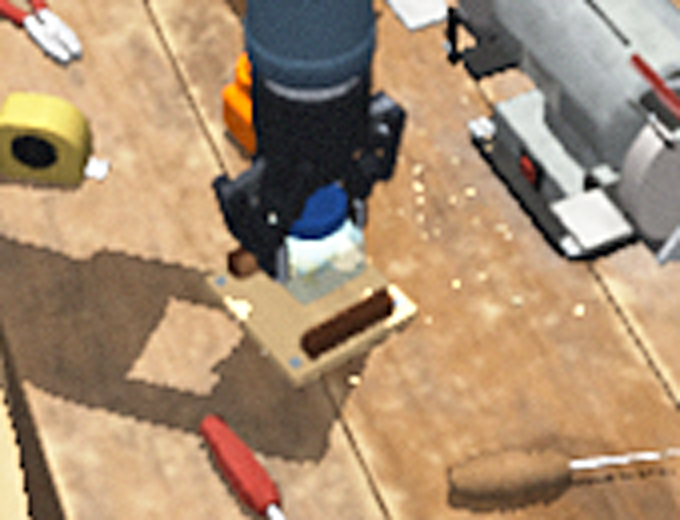

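Call:
play_rows([
  [[-1, 8, 0, -1, 0, 0, 0], [-1, 15, 0, -1, 0, 0, 0], [-1, 20, 0, -1, 0, 0, 0], [-1, 22, 0, -1, 0, 0, 0], [-1, 23, 0, -1, 0, 0, 0]],
])

```text
time: 15.17
eef_pos: [0.5007, -0.3061, 0.025]
eef_rot: [[-0.003, 0.958, 0.285], [-0.0, 0.285, -0.958], [-1.0, -0.003, -0.001]]
wrist_force: [-0.7, 0.0, -6.1]
opening: 0.619
```

```bash
python3 - <<'E'
from h import *
st();save('wrist','w16.png');plan((.501,-.3065,.0225),16.6)
a=save('side','s16.png')[250:380,250:420,::-1];cv2.imwrite('pics/s16c.png',cv2.resize(a,None,fx=4,fy=4,interpolation=2));st()
E
```

```text
t 15.1667 pos [ 0.5007 -0.3061  0.025 ] op 0.6190858246566078 F [-0.7  0.  -6.1] T [-0.02 -0.07 -0.02]
[[-0.003, 0.958, 0.285], [-0.0, 0.285, -0.958], [-1.0, -0.003, -0.001]] [-43.   26.9  97.3  -0.2  55.9 -59.4]
delta mm [2.6 0.1 0.2] rv [-0.    -0.     0.003] rows 1
after-call frac 1.00 [2.6, 0.1, 0.2] [-0.0, -0.0, 0.003]
t 15.2667 pos [ 0.501  -0.3064  0.0255] op 0.6211488254320064 F [ 0.8  0.7 -5.4] T [-0.01  0.02 -0.02]
[[-0.002, 0.958, 0.285], [-0.001, 0.285, -0.958], [-1.0, -0.003, 0.0]] [-43.   26.9  97.3  -0.2  55.9 -59.4]
```

View pics/w16.png

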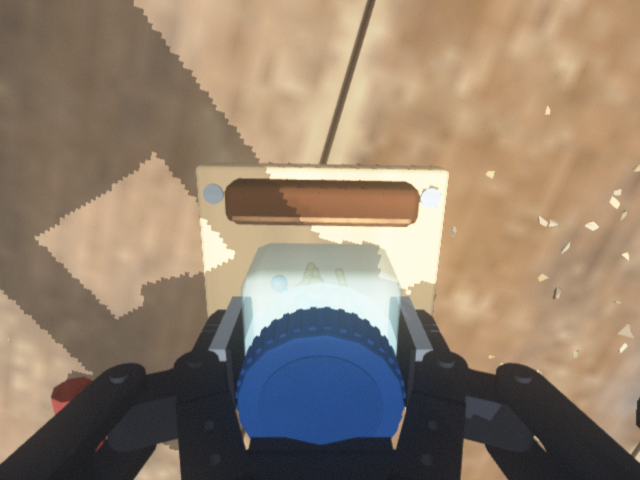

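View pics/s16c.png

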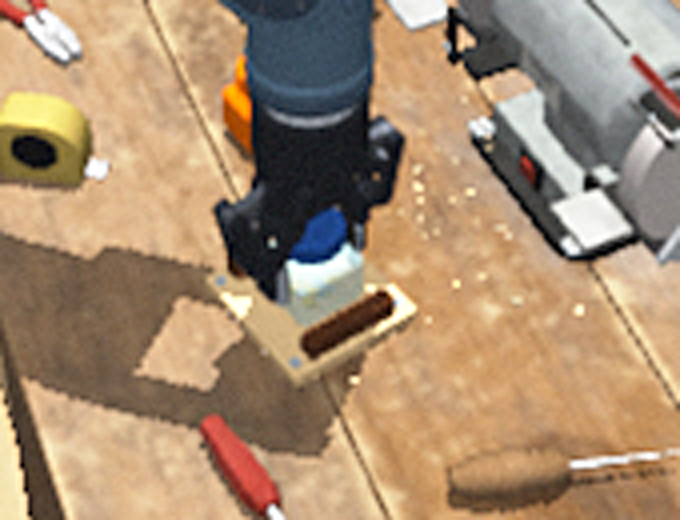

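Call:
play_rows([
  [[-1, 1, 0, 0, 0, 0, 0], [-1, 2, 0, 0, 0, 0, 0], [-1, 3, 0, 0, 0, 0, 0], [-1, 3, 0, 0, 0, 0, 0]],
])

```text
time: 15.6
eef_pos: [0.5013, -0.3068, 0.0235]
eef_rot: [[-0.002, 0.958, 0.286], [-0.001, 0.286, -0.958], [-1.0, -0.002, 0.001]]
wrist_force: [-2.7, 1.0, 2.7]
opening: 0.624
```

Call:
play_rows([
  [[-1, 1, 0, 0, 0, 0, 0], [-1, 2, 0, 0, 0, 0, 0], [-1, 2, 0, 0, 0, 0, 0]],
])

```text
time: 15.85
eef_pos: [0.5013, -0.3069, 0.0234]
eef_rot: [[-0.002, 0.958, 0.286], [-0.001, 0.286, -0.958], [-1.0, -0.003, 0.001]]
wrist_force: [-6.8, 4.6, 13.9]
opening: 0.617
```

Call:
play_rows([
  [[1, -1, 0, 0, 0, 0, 0], [1, -1, 0, 0, 0, 0, 0], [1, -1, 0, 0, 0, 0, 0], [1, -1, 0, 0, 0, 0, 0], [1, -1, 0, 0, 0, 0, 0]],
])

```text
time: 16.27
eef_pos: [0.5015, -0.307, 0.0243]
eef_rot: [[-0.002, 0.958, 0.286], [-0.001, 0.286, -0.958], [-1.0, -0.002, 0.001]]
wrist_force: [0.1, -0.5, 0.5]
opening: 1.0
```

Call:
play_rows([
  [[1, -15, 0, 0, 0, 0, 0], [1, -40, 0, 0, 0, 0, 0], [1, -60, 0, 0, 0, 0, 0], [1, -60, 0, 0, 0, 0, 0], [1, -60, 0, 0, 0, 0, 0]],
])

```text
time: 16.68
eef_pos: [0.5024, -0.3077, 0.0854]
eef_rot: [[0.0, 0.958, 0.286], [-0.003, 0.286, -0.958], [-1.0, -0.001, 0.003]]
wrist_force: [0.1, -0.3, -0.4]
opening: 1.001
```

```bash
python3 - <<'E'
from h import *
st();save('wrist','w17.png')
a=save('side','s17.png')[250:380,250:420,::-1];cv2.imwrite('pics/s17c.png',cv2.resize(a,None,fx=4,fy=4,interpolation=2))
for d in (-.003,0,.003):
  C=np.array([.5005,-.3045])+d*np.array([.286,-.958]);z=np.array([.286,-.958]);y=np.array([.958,.286])
  print(d,proj('wrist',[[*(C+.023*z),.078],[*(C+.023*y),.078],[*(C-.023*y),.078]]).round(0).tolist())
E
```

```text
t 16.6833 pos [ 0.5024 -0.3077  0.0854] op 1.0013329715663266 F [ 0.1 -0.3 -0.4] T [0.01 0.09 0.01]
[[0.0, 0.958, 0.286], [-0.003, 0.286, -0.958], [-1.0, -0.001, 0.003]] [-42.9  21.7  96.2  -0.2  62.  -59.5]
-0.003 [[317.0, 335.0], [373.0, 287.0], [262.0, 286.0]]
0 [[317.0, 341.0], [372.0, 293.0], [262.0, 293.0]]
0.003 [[317.0, 347.0], [372.0, 300.0], [262.0, 299.0]]
```

View pics/w17.png

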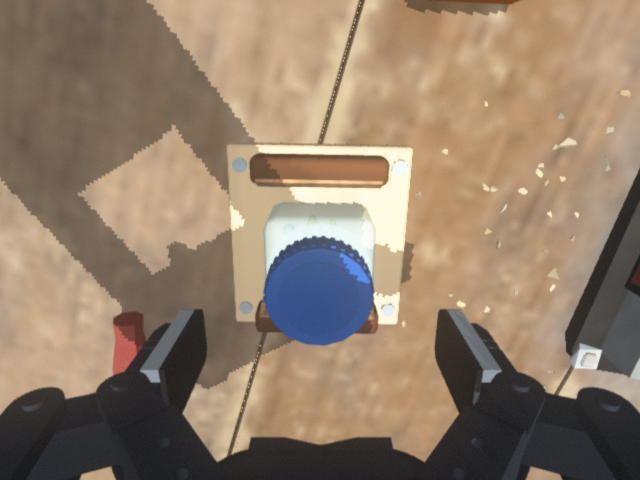

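View pics/s17c.png

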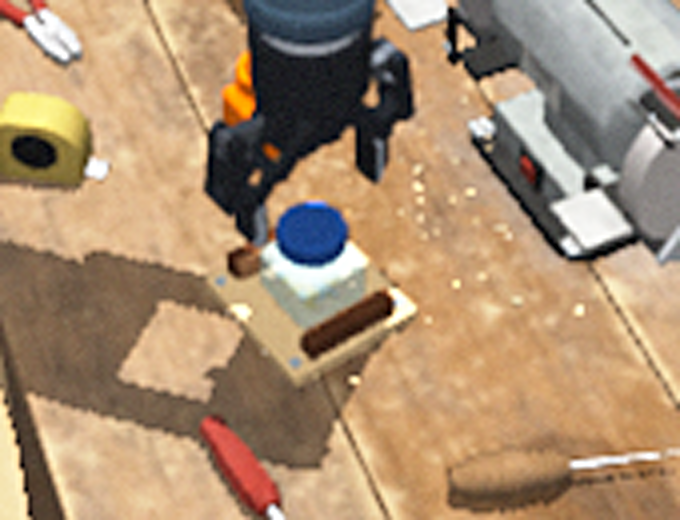

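The jar stands square in the middle of the cradle, with its lid at (319,290) between the open fingers. Next I grip the lid and turn it.

Call:
play_rows([
  [[1, 15, 0, -1, 0, 0, 0], [1, 31, 0, -1, 0, 0, 0], [1, 31, 0, -1, 0, 0, 0], [-1, 31, 0, -1, 0, 0, 0], [-1, 31, 0, -1, 0, 0, 0]],
], squeeze=40)

```text
time: 17.2
eef_pos: [0.5005, -0.3053, 0.0519]
eef_rot: [[-0.004, 0.958, 0.286], [0.0, 0.286, -0.958], [-1.0, -0.004, -0.001]]
wrist_force: [0.9, 1.0, 1.3]
opening: 0.754
```

Call:
play_rows([
  [[-1, 0, 0, 0, 0, 0, 0], [-1, 0, 0, 0, 0, 0, 0], [-1, 0, 0, 0, 0, 0, 0], [-1, 0, 0, 0, 0, 0, 0]],
])

```text
time: 17.53
eef_pos: [0.501, -0.3057, 0.0529]
eef_rot: [[-0.003, 0.958, 0.286], [-0.001, 0.286, -0.958], [-1.0, -0.003, -0.0]]
wrist_force: [-0.1, 1.0, 4.2]
opening: 0.528
```

```bash
python3 - <<'E'
from h import *
st();save('wrist','w18.png')
E
```

```text
t 17.5333 pos [ 0.501  -0.3057  0.0529] op 0.5275472075537001 F [-0.1  1.   4.2] T [0.16 0.02 0.05]
[[-0.003, 0.958, 0.286], [-0.001, 0.286, -0.958], [-1.0, -0.003, -0.0]] [-42.9  24.4  97.   -0.2  58.7 -59.4]
```

View pics/w18.png

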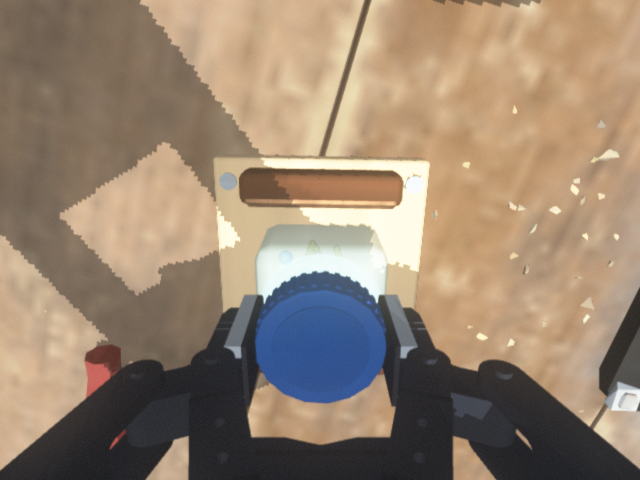

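Call:
play_rows([
  [[-1, 0, 0, 0, 0.1, 0, 0], [-1, 0, 0, 0, 0.2, 0, 0], [-1, 0, 0, 0, 0.3, 0, 0], [-1, 0, 0, 0, 0.4, 0, 0], [-1, 0, 0, 0, 0.5, 0, 0]],
])

```text
time: 18.0
eef_pos: [0.5011, -0.3058, 0.0529]
eef_rot: [[-0.002, 0.977, -0.213], [-0.001, -0.213, -0.977], [-1.0, -0.002, 0.001]]
wrist_force: [-0.1, 0.2, -0.4]
opening: 0.525
```

```bash
python3 - <<'E'
from h import *
st();save('wrist','w19.png')
E
```

```text
t 18.0 pos [ 0.5011 -0.3058  0.0529] op 0.524805022828445 F [-0.1  0.2 -0.4] T [ 0.06 -0.13  0.1 ]
[[-0.002, 0.977, -0.213], [-0.001, -0.213, -0.977], [-1.0, -0.002, 0.001]] [-42.9  24.4  97.   -0.2  58.7 -30.5]
```

View pics/w19.png

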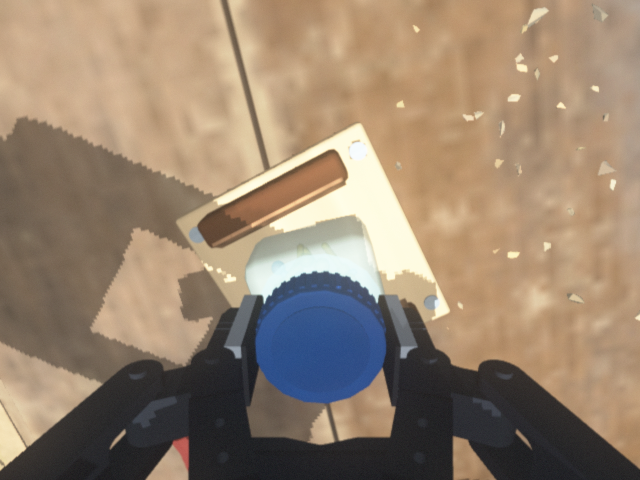

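Call:
play_rows([
  [[-1, 0, 0, 0, 0.1, 0, 0], [-1, 0, 0, 0, 0.2, 0, 0], [-1, 0, 0, 0, 0.3, 0, 0], [-1, 0, 0, 0, 0.4, 0, 0], [-1, 0, 0, 0, 0.5, 0, 0]],
])

```text
time: 18.47
eef_pos: [0.5013, -0.3059, 0.0529]
eef_rot: [[-0.002, 0.75, -0.662], [-0.001, -0.662, -0.75], [-1.0, -0.001, 0.002]]
wrist_force: [0.8, 0.2, -0.5]
opening: 0.522
```

Call:
play_rows([
  [[-1, 0, 0, 0, 0.08, 0, 0], [-1, 0, 0, 0, 0.16, 0, 0], [-1, 0, 0, 0, 0.2, 0, 0]],
])

```text
time: 18.72
eef_pos: [0.5014, -0.3056, 0.0529]
eef_rot: [[-0.002, 0.602, -0.798], [-0.001, -0.798, -0.602], [-1.0, -0.0, 0.002]]
wrist_force: [3.1, 3.0, 0.6]
opening: 0.527
```

```bash
python3 - <<'E'
from h import *
st();save('wrist','w20.png')
E
```

```text
t 18.7167 pos [ 0.5014 -0.3056  0.0529] op 0.5274397943889299 F [3.1 3.  0.6] T [ 0.53 -0.21  0.3 ]
[[-0.002, 0.602, -0.798], [-0.001, -0.798, -0.602], [-1.0, -0.0, 0.002]] [-42.9  24.4  97.   -0.1  58.7  10.2]
```

View pics/w20.png

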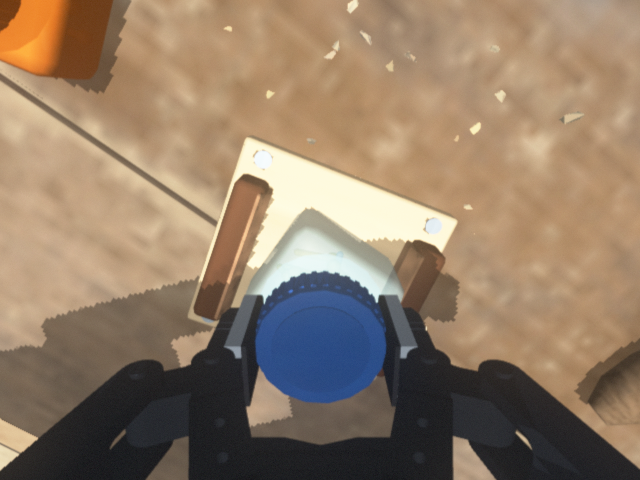

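Call:
play_rows([
  [[-1, 0, 0, 0, 0.07, 0, 0], [-1, 0, 0, 0, 0.14, 0, 0], [-1, 0, 0, 0, 0.2, 0, 0], [-1, 0, 0, 0, 0.2, 0, 0]],
])

```text
time: 19.1
eef_pos: [0.5019, -0.3043, 0.0531]
eef_rot: [[-0.002, 0.433, -0.901], [0.0, -0.901, -0.433], [-1.0, -0.001, 0.001]]
wrist_force: [1.7, 5.1, 3.7]
opening: 0.524
```

```bash
python3 - <<'E'
from h import *
st();save('wrist','w21.png')
E
```

```text
t 19.1 pos [ 0.5019 -0.3043  0.0531] op 0.5239617862959585 F [1.7 5.1 3.7] T [ 0.87 -0.32  1.09]
[[-0.002, 0.433, -0.901], [0.0, -0.901, -0.433], [-1.0, -0.001, 0.001]] [-42.8  24.3  97.   -0.1  58.7  21.6]
```

View pics/w21.png

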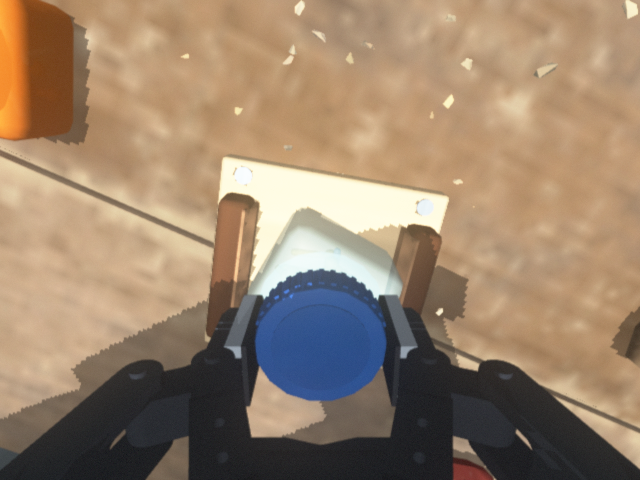

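Torque has risen to about 1.1 N m at the stop, with the jar braced on the cheeks, so the lid seems home. I hold, then tug a little in the cradle to check.

Call:
play_rows([
  [[-1, 0, 0, 0, 0.03, 0, 0], [-1, 0, 0, 0, 0.03, 0, 0], [-1, 0, 0, 0, 0, 0, 0], [-1, 0, 0, 0, -0.03, 0, 0], [-1, 0, 0, 0, -0.03, 0, 0]],
])

```text
time: 19.57
eef_pos: [0.5018, -0.3041, 0.053]
eef_rot: [[-0.002, 0.465, -0.885], [0.001, -0.885, -0.465], [-1.0, -0.001, 0.001]]
wrist_force: [1.9, 1.9, 0.0]
opening: 0.523
```

Call:
play_rows([
  [[-1, -1, 0, 0, 0, 0, 0], [-1, -2, 0, 0, 0, 0, 0], [-1, -2, 0, 0, 0, 0, 0], [-1, -2, 0, 0, 0, 0, 0]],
])

```text
time: 19.9
eef_pos: [0.5014, -0.3041, 0.054]
eef_rot: [[-0.002, 0.465, -0.885], [0.001, -0.885, -0.465], [-1.0, -0.002, 0.002]]
wrist_force: [3.5, -2.7, -13.5]
opening: 0.521
```

```bash
python3 - <<'E'
from h import *
st()
for i in range(3):
    save('wrist',f'w22_{i}.png'); s=bot.sense();print(np.round(s['eef_pos'],4),np.round(s['wrist_force'],1),np.round(s['wrist_torque'],2))
E
```

```text
t 19.9 pos [ 0.5014 -0.3041  0.054 ] op 0.5207224896948519 F [  3.5  -2.7 -13.5] T [-0.56 -0.57  0.51]
[[-0.002, 0.465, -0.885], [0.001, -0.885, -0.465], [-1.0, -0.002, 0.002]] [-42.8  24.2  97.   -0.1  58.9  19.5]
[ 0.5014 -0.304   0.0541] [  3.8  -2.5 -14.2] [-0.59 -0.57  0.44]
[ 0.5014 -0.304   0.0541] [  3.2  -4.3 -15.4] [-0.69 -0.63  0.43]
[ 0.5014 -0.304   0.0541] [  3.7  -3.7 -14.3] [-0.68 -0.66  0.45]
```

View pics/w22_2.png

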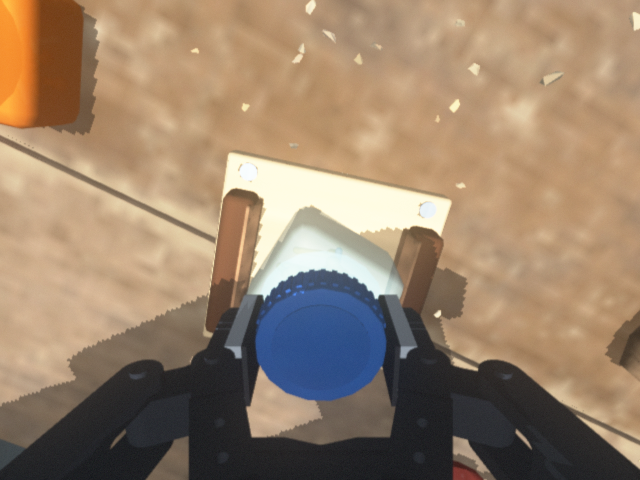

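The lid shows no free play: about -14 N after 1 mm, with the jar held by the cheeks, so it is home. I let go, regrip by the body, straighten it and carry it back.

Call:
play_rows([
  [[-1, 2, 0, 0, 0, 0, 0], [1, 2, 0, 0, 0, 0, 0], [1, 2, 0, 0, 0, 0, 0], [1, 1, 0, 0, 0, 0, 0], [1, 1, 0, 0, 0, 0, 0]],
])

```text
time: 20.47
eef_pos: [0.5017, -0.3043, 0.054]
eef_rot: [[-0.002, 0.465, -0.885], [0.001, -0.885, -0.465], [-1.0, -0.001, 0.001]]
wrist_force: [-0.7, 0.2, -0.8]
opening: 0.994
```

Call:
play_rows([
  [[1, -10, 0, 0, 0, 0, 0], [1, -30, 0, 0, -0.1, 0, 0], [1, -35, 0, 0, -0.2, 0, 0], [1, -35, 0, 0, -0.3, 0, 0], [1, -35, 0, 0, -0.4, 0, 0]],
])

```text
time: 20.88
eef_pos: [0.5025, -0.3049, 0.091]
eef_rot: [[0.0, 0.776, -0.631], [-0.001, -0.631, -0.776], [-1.0, 0.001, 0.001]]
wrist_force: [0.4, 0.3, 0.8]
opening: 0.999
```

```bash
python3 - <<'E'
from h import *
st();plan((.5015,-.3065,.09),-6)
E
```

```text
t 20.8833 pos [ 0.5025 -0.3049  0.091 ] op 0.9992755026477784 F [0.4 0.3 0.8] T [ 0.06  0.02 -0.  ]
[[0.0, 0.776, -0.631], [-0.001, -0.631, -0.776], [-1.0, 0.001, 0.001]] [-42.8  21.1  96.2  -0.1  62.6  -3.7]
delta mm [1.  0.3 1.8] rv [-0.578  0.001 -0.   ] rows 4.8
after-call frac 1.00 [1.0, 0.3, 1.8] [-0.578, 0.001, -0.0]
```

Call:
play_rows([
  [[1, 0, 0, 1, -0.12, 0, 0], [1, 0, 0, 1, -0.24, 0, 0], [1, 0, 0, 2, -0.36, 0, 0], [1, 0, 0, 2, -0.48, 0, 0], [1, 0, 0, 2, -0.58, 0, 0]],
])

```text
time: 21.3
eef_pos: [0.5014, -0.3067, 0.0921]
eef_rot: [[0.001, 0.995, -0.096], [-0.002, -0.096, -0.995], [-1.0, 0.001, 0.002]]
wrist_force: [0.6, 0.6, -0.3]
opening: 1.0
```

Call:
play_rows([
  [[1, 0, 0, 0, 0, 0, 0]],
])

```text
time: 21.38
eef_pos: [0.5015, -0.3068, 0.0929]
eef_rot: [[0.001, 0.996, -0.093], [-0.002, -0.093, -0.996], [-1.0, 0.001, 0.002]]
wrist_force: [0.4, 0.3, 0.1]
opening: 0.999
```

```bash
python3 - <<'E'
from h import *
st();save('wrist','w23.png')
a=save('side','s23.png')[250:380,250:420,::-1];cv2.imwrite('pics/s23c.png',cv2.resize(a,None,fx=4,fy=4,interpolation=2))
E
```

```text
t 21.3833 pos [ 0.5015 -0.3068  0.0929] op 0.9994989170410516 F [0.4 0.3 0.1] T [-0.02  0.02  0.06]
[[0.001, 0.996, -0.093], [-0.002, -0.093, -0.996], [-1.0, 0.001, 0.002]] [-43.   20.9  96.2  -0.1  62.7 -37.6]
```

View pics/w23.png

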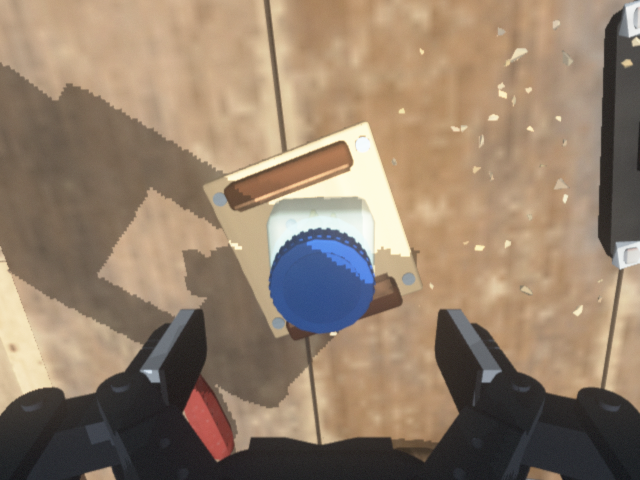

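```bash
python3 - <<'E'
from h import *
for C in [(.501,-.302),(.501,-.305),(.501,-.308)]:
  C=np.array(C);z=np.array([-.093,-.996]);y=np.array([.996,-.093])
  print(C,proj('wrist',[[*(C+.023*z),.078],[*(C+.023*y),.078],[*(C-.023*y),.078]]).round(0).tolist())
st();plan((.5015,-.3065,.0235),-5.5)
E
```

```text
[ 0.501 -0.302] [[316.0, 329.0], [369.0, 282.0], [263.0, 283.0]]
[ 0.501 -0.305] [[317.0, 335.0], [369.0, 289.0], [264.0, 289.0]]
[ 0.501 -0.308] [[318.0, 340.0], [370.0, 295.0], [265.0, 295.0]]
t 21.4833 pos [ 0.5017 -0.307   0.0931] op 1.003319526545693 F [-0.   0.3 -0.1] T [ 0.01 -0.02 -0.  ]
[[0.002, 0.995, -0.099], [-0.003, -0.099, -0.995], [-1.0, 0.002, 0.002]] [-43.   20.9  96.2  -0.1  62.7 -37.3]
delta mm [69.6 -0.4 -0.7] rv [-0.004  0.002 -0.002] rows 1.7
after-call frac 1.00 [69.6, -0.4, -0.7] [-0.004, 0.002, -0.002]
```

Call:
play_rows([
  [[1, 20, 1, -2, 0, 0, 0], [1, 45, 1, -2, 0, 0, 0], [1, 65, 1, -2, 0, 0, 0], [1, 68, 1, -2, 0, 0, 0], [1, 68, 1, -2, 0, 0, 0]],
])

```text
time: 21.9
eef_pos: [0.5021, -0.3045, 0.0239]
eef_rot: [[-0.001, 0.995, -0.101], [-0.0, -0.101, -0.995], [-1.0, -0.001, 0.0]]
wrist_force: [-0.2, 1.0, 0.0]
opening: 0.998
```

Call:
play_rows([
  [[-1, 0, 0, 0, 0, 0, 0], [-1, 0, 0, 0, 0, 0, 0], [-1, 0, 0, 0, 0, 0, 0], [-1, 0, 0, 0, 0, 0, 0]],
], squeeze=50)

```text
time: 22.23
eef_pos: [0.5026, -0.3051, 0.0258]
eef_rot: [[0.0, 0.995, -0.101], [-0.002, -0.101, -0.995], [-1.0, 0.0, 0.002]]
wrist_force: [-3.4, 1.9, 6.4]
opening: 0.628
```

Call:
play_rows([
  [[-1, -1, 0, 0, -0.1, 0, 0], [-1, -1, 0, 0, -0.2, 0, 0], [-1, -1, 0, 0, -0.3, 0, 0], [-1, -1, 0, 0, -0.37, 0, 0], [-1, -1, 0, 0, -0.37, 0, 0]],
])

```text
time: 22.65
eef_pos: [0.5024, -0.3049, 0.0269]
eef_rot: [[-0.0, 0.964, 0.268], [-0.002, 0.268, -0.964], [-1.0, -0.001, 0.002]]
wrist_force: [0.2, 0.5, -5.6]
opening: 0.622
```

```bash
python3 - <<'E'
from h import *
st();save('wrist','w24.png')
E
```

```text
t 22.65 pos [ 0.5024 -0.3049  0.0269] op 0.6222144580973116 F [ 0.2  0.5 -5.6] T [-0.02 -0.   -0.01]
[[-0.0, 0.964, 0.268], [-0.002, 0.268, -0.964], [-1.0, -0.001, 0.002]] [-42.8  26.7  97.3  -0.1  55.9 -58.2]
```

View pics/w24.png

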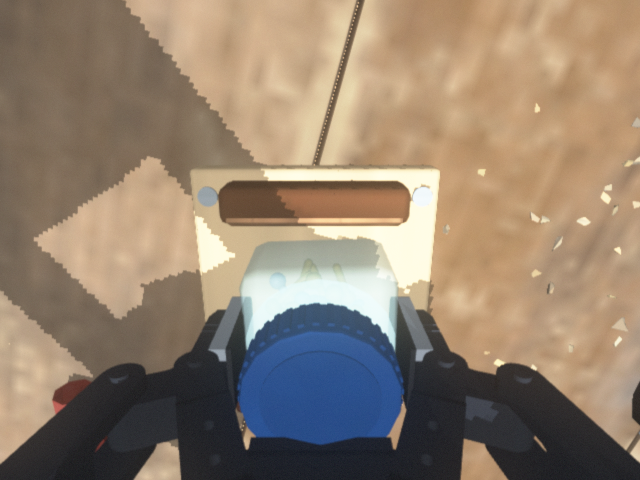

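Call:
play_rows([
  [[-1, -30, 0, 0, 0, 0, 0], [-1, -65, 0, 0, 0, 0, 0], [-1, -100, 0, 0, 0, 0, 0], [-1, -135, 0, 0, 0, 0, 0], [-1, -170, 0, 0, 0, 0, 0]],
])

```text
time: 23.12
eef_pos: [0.502, -0.3042, 0.1984]
eef_rot: [[-0.0, 0.965, 0.261], [-0.001, 0.261, -0.965], [-1.0, -0.001, 0.001]]
wrist_force: [0.5, 0.0, -4.4]
opening: 0.626
```

```bash
python3 - <<'E'
from h import *
st();seq((.603,.012,.20),96.4,cw=-1,lin=32)
E
```

```text
t 23.1167 pos [ 0.502  -0.3042  0.1984] op 0.6264872226676886 F [ 0.5  0.  -4.4] T [-0.05 -0.08 -0.01]
[[-0.0, 0.965, 0.261], [-0.001, 0.261, -0.965], [-1.0, -0.001, 0.001]] [-42.8  13.6  92.2  -0.1  74.2 -57.9]
call rows 5 per-row [-0.2, 15.0, -23.2] [-0.1182, 0.0, 0.0001] last [-0.9, 75.0, -116.2]
call rows 5 per-row [-0.2, 25.4, -10.9] [-0.1182, 0.0, 0.0001] last [-0.8, 127.0, -54.7]
call rows 2 per-row [-0.1, 27.2, 5.1] [-0.1182, 0.0, 0.0001] last [-0.3, 54.4, 10.1]
```

Call:
play_rows([
  [[-1, 0, 15, -23, -0.12, 0, 0], [-1, -1, 30, -46, -0.24, 0, 0], [-1, -1, 45, -70, -0.36, 0, 0], [-1, -1, 60, -93, -0.48, 0, 0], [-1, -1, 75, -116, -0.59, 0, 0]],
])

```text
time: 23.53
eef_pos: [0.544, -0.1713, 0.1992]
eef_rot: [[-0.001, 0.655, 0.756], [-0.001, 0.756, -0.655], [-1.0, -0.001, 0.0]]
wrist_force: [-0.0, -0.2, -4.6]
opening: 0.624
```

Call:
play_rows([
  [[-1, 0, 25, -11, -0.12, 0, 0], [-1, -1, 51, -22, -0.24, 0, 0], [-1, -1, 76, -33, -0.36, 0, 0], [-1, -1, 102, -44, -0.48, 0, 0], [-1, -1, 127, -55, -0.59, 0, 0]],
])

```text
time: 23.95
eef_pos: [0.5855, -0.0377, 0.2]
eef_rot: [[-0.001, 0.121, 0.993], [-0.001, 0.993, -0.121], [-1.0, -0.001, -0.001]]
wrist_force: [-0.2, 0.0, -4.6]
opening: 0.621
```

```bash
python3 - <<'E'
from h import *
st();seq((.603,.012,.14),96.4,cw=-1,lin=32);plan((.603,.012,.14),96.4)
E
```

```text
t 23.95 pos [ 0.5855 -0.0377  0.2   ] op 0.6213519423376581 F [-0.2  0.  -4.6] T [ 0.05 -0.07 -0.05]
[[-0.001, 0.121, 0.993], [-0.001, 0.993, -0.121], [-1.0, -0.001, -0.001]] [-15.2  13.5  92.1  -0.1  74.5 -98.3]
call rows 3 per-row [20.0, 17.2, 3.8] [-0.0775, -0.0003, 0.0003] last [59.9, 51.5, 11.4]
delta mm [59.9 51.5 11.4] rv [-0.233 -0.001  0.001] rows 2.0
after-call frac 1.00 [59.9, 51.5, 11.4] [-0.233, -0.001, 0.001]
```

Call:
play_rows([
  [[-1, 5, 25, 6, -0.11, 0, 0], [-1, 20, 51, 11, -0.23, 0, 0], [-1, 45, 51, 11, -0.23, 0, 0], [-1, 60, 51, 11, -0.23, 0, 0], [-1, 60, 51, 11, -0.23, 0, 0]],
])

```text
time: 24.37
eef_pos: [0.5993, 0.0129, 0.1355]
eef_rot: [[-0.009, -0.108, 0.994], [0.0, 0.994, 0.108], [-1.0, 0.001, -0.009]]
wrist_force: [-1.3, -0.2, -5.2]
opening: 0.623
```

Call:
play_rows([
  [[-1, 0, 0, 0, 0, 0, 0]],
])

```text
time: 24.45
eef_pos: [0.5991, 0.0129, 0.1355]
eef_rot: [[-0.01, -0.106, 0.994], [0.0, 0.994, 0.106], [-1.0, 0.001, -0.01]]
wrist_force: [1.1, 0.5, -4.2]
opening: 0.624
```

```bash
python3 - <<'E'
from h import *
st();save('wrist','w25.png');plan((.603,.012,.065),96.4)
E
```

```text
t 24.45 pos [0.5991 0.0129 0.1355] op 0.6243963920646125 F [ 1.1  0.5 -4.2] T [-0.   -0.07  0.04]
[[-0.01, -0.106, 0.994], [0.0, 0.994, 0.106], [-1.0, 0.001, -0.01]] [-1.010e+01  1.940e+01  9.260e+01 -1.000e-01  6.850e+01 -1.061e+02]
delta mm [70.2 -1.5  5. ] rv [-0.006 -0.01  -0.002] rows 1.8
after-call frac 1.00 [70.2, -1.5, 5.0] [-0.006, -0.01, -0.002]
```

View pics/w25.png

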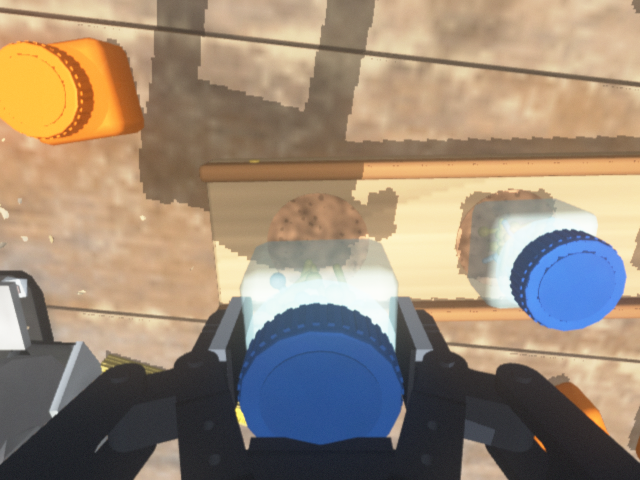

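Call:
play_rows([
  [[-1, 12, -1, 4, 0, -0.005, 0], [-1, 30, -1, 4, 0, -0.008, 0], [-1, 50, -1, 4, 0, -0.008, 0], [-1, 62, -1, 4, 0, -0.008, 0], [-1, 66, -1, 4, 0, -0.008, 0]],
])

```text
time: 24.92
eef_pos: [0.6008, 0.0122, 0.067]
eef_rot: [[-0.006, -0.105, 0.994], [0.002, 0.995, 0.105], [-1.0, 0.003, -0.005]]
wrist_force: [-0.5, 0.6, -6.2]
opening: 0.622
```

Call:
play_rows([
  [[-1, 1, 0, 0, 0, 0, 0], [-1, 2, 0, 0, 0, 0, 0], [-1, 3, 0, 0, 0, 0, 0]],
])

```text
time: 25.17
eef_pos: [0.6017, 0.012, 0.065]
eef_rot: [[-0.004, -0.104, 0.995], [0.002, 0.995, 0.104], [-1.0, 0.002, -0.003]]
wrist_force: [-0.4, 0.3, -4.1]
opening: 0.62
```

```bash
python3 - <<'E'
from h import *
st();save('wrist','w26.png')
E
```

```text
t 25.1667 pos [0.6017 0.012  0.065 ] op 0.619780498287801 F [-0.4  0.3 -4.1] T [-0.01 -0.05  0.  ]
[[-0.004, -0.104, 0.995], [0.002, 0.995, 0.104], [-1.0, 0.002, -0.003]] [-1.020e+01  2.500e+01  9.440e+01  1.000e-01  6.090e+01 -1.062e+02]
```

View pics/w26.png

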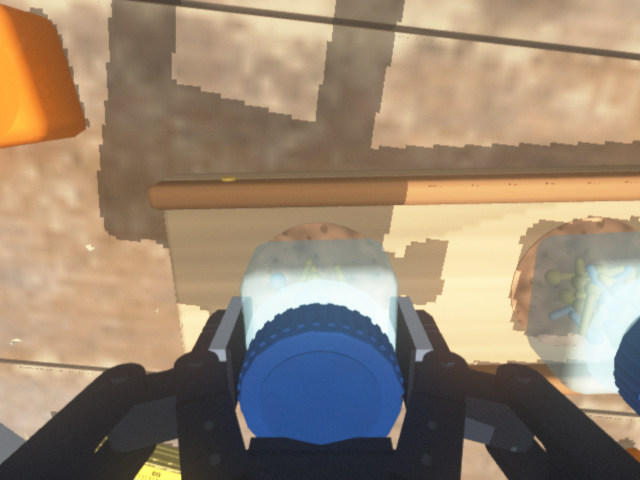

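Call:
play_rows([
  [[-1, 1, 0, 0, 0, 0, 0], [-1, 2, 0, 0, 0, 0, 0], [-1, 3, 0, 0, 0, 0, 0], [-1, 3, 0, 0, 0, 0, 0]],
])

```text
time: 25.55
eef_pos: [0.6018, 0.0121, 0.0621]
eef_rot: [[-0.003, -0.105, 0.995], [0.002, 0.995, 0.105], [-1.0, 0.002, -0.003]]
wrist_force: [0.6, -0.9, -3.9]
opening: 0.623
```

Call:
play_rows([
  [[-1, 1, 0, 0, 0, 0, 0], [-1, 1.5, 0, 0, 0, 0, 0], [-1, 1.5, 0, 0, 0, 0, 0]],
])

```text
time: 25.8
eef_pos: [0.6018, 0.0121, 0.0619]
eef_rot: [[-0.003, -0.105, 0.994], [0.002, 0.994, 0.105], [-1.0, 0.002, -0.003]]
wrist_force: [-5.6, -0.2, 6.7]
opening: 0.622
```

Call:
play_rows([
  [[-1, 1, 0, 0, 0, 0, 0], [-1, 1, 0, 0, 0, 0, 0]],
])

```text
time: 25.97
eef_pos: [0.6018, 0.0121, 0.0619]
eef_rot: [[-0.004, -0.105, 0.994], [0.001, 0.994, 0.105], [-1.0, 0.002, -0.003]]
wrist_force: [-5.6, -0.2, 6.0]
opening: 0.626
```

Contact with the pad: force now +6 N. I release and raise.

Call:
play_rows([
  [[1, -1, 0, 0, 0, 0, 0], [1, -1, 0, 0, 0, 0, 0], [1, -1, 0, 0, 0, 0, 0], [1, -1, 0, 0, 0, 0, 0], [1, -1, 0, 0, 0, 0, 0]],
])

```text
time: 26.38
eef_pos: [0.6021, 0.012, 0.063]
eef_rot: [[-0.003, -0.105, 0.994], [0.001, 0.994, 0.105], [-1.0, 0.002, -0.003]]
wrist_force: [0.5, 1.0, 0.6]
opening: 0.999
```

Call:
play_rows([
  [[1, -15, 0, 0, 0, 0, 0], [1, -40, 0, 0, 0, 0, 0], [1, -70, 0, 0, 0, 0, 0], [1, -70, 0, 0, 0, 0, 0], [1, -70, 0, 0, 0, 0, 0]],
])

```text
time: 26.8
eef_pos: [0.604, 0.0116, 0.1353]
eef_rot: [[0.002, -0.105, 0.994], [0.001, 0.994, 0.105], [-1.0, 0.0, 0.002]]
wrist_force: [-0.3, 0.7, -0.4]
opening: 1.0
```

```bash
python3 - <<'E'
from h import *
st();save('wrist','w27.png')
for x in (.597,.600,.603):print(x,proj('wrist',[(x+.023,.0115,.114),(x,.0115+.023,.114),(x,.0115-.023,.114)]).round(0).tolist())
a=save('side','s27.png')[150:370,220:390,::-1];cv2.imwrite('pics/s27c.png',cv2.resize(a,None,fx=2.7,fy=2.7,interpolation=2))
E
```

```text
t 26.8 pos [0.604  0.0116 0.1353] op 1.0003357237751407 F [-0.3  0.7 -0.4] T [-0.04 -0.01  0.01]
[[0.002, -0.105, 0.994], [0.001, 0.994, 0.105], [-1.0, 0.0, 0.002]] [-1.020e+01  1.960e+01  9.240e+01  1.000e-01  6.790e+01 -1.062e+02]
0.597 [[318.0, 318.0], [374.0, 278.0], [272.0, 268.0]]
0.6 [[317.0, 324.0], [373.0, 284.0], [271.0, 274.0]]
0.603 [[316.0, 329.0], [372.0, 290.0], [271.0, 280.0]]
```

View pics/w27.png

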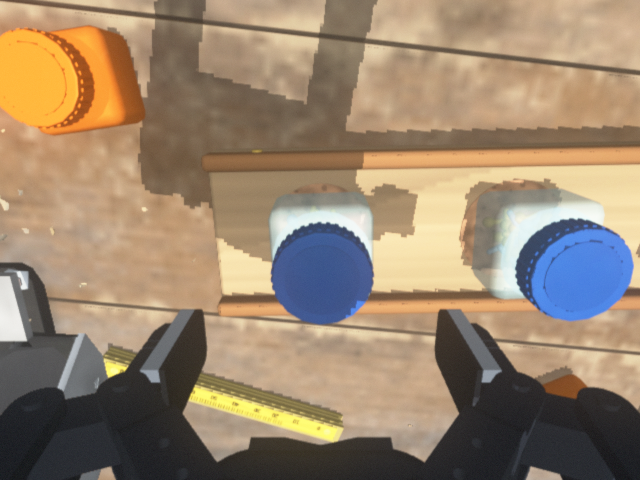

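View pics/s27c.png

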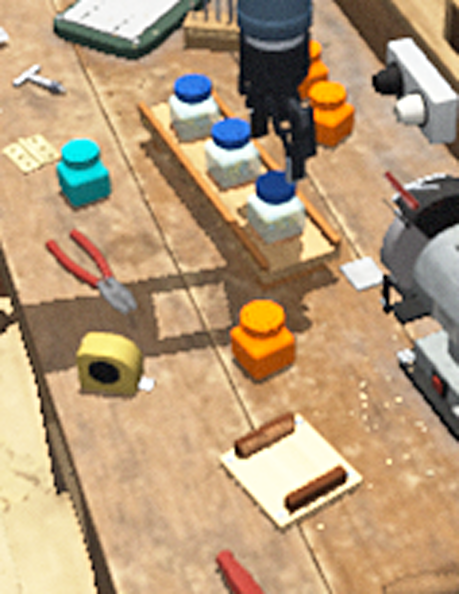

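The jar is back on its pad. The lid is at (322,273) in the wrist view, which matches the start position within about 2 mm, and the side view shows all three jars upright and the tools in place. I raise clear and hand in.

Call:
play_rows([
  [[1, -30, 0, 0, 0, 0, 0], [1, -60, 0, 0, 0, 0, 0], [1, -90, 0, 0, 0, 0, 0], [1, -90, 0, 0, 0, 0, 0], [1, -90, 0, 0, 0, 0, 0]],
])

```text
time: 27.32
eef_pos: [0.6028, 0.0117, 0.223]
eef_rot: [[-0.002, -0.105, 0.994], [0.001, 0.994, 0.105], [-1.0, 0.001, -0.002]]
wrist_force: [0.1, 0.5, -0.3]
opening: 1.001
```

```bash
python3 - <<'E'
from h import *
st();lids('w28.png');print(bot.job_done())
E
```

```text
t 27.3167 pos [0.6028 0.0117 0.223 ] op 1.001176445861452 F [ 0.1  0.5 -0.3] T [-0.05 -0.    0.02]
[[-0.002, -0.105, 0.994], [0.001, 0.994, 0.105], [-1.0, 0.001, -0.002]] [-1.020e+01  1.430e+01  8.830e+01  1.000e-01  7.750e+01 -1.062e+02]
[464, 190, 68, 64, 3331] [497.5 221.6] cen [0.5865 0.1281 0.112 ]
[629, 201, 11, 46, 344] [635.1 224.2] cen [0.5783 0.2188 0.112 ]
[307, 222, 48, 34, 789] [334.  240.5] cen [0.61   0.0193 0.112 ]
the job is handed in; nothing more can be done
None
```

View pics/w28.png

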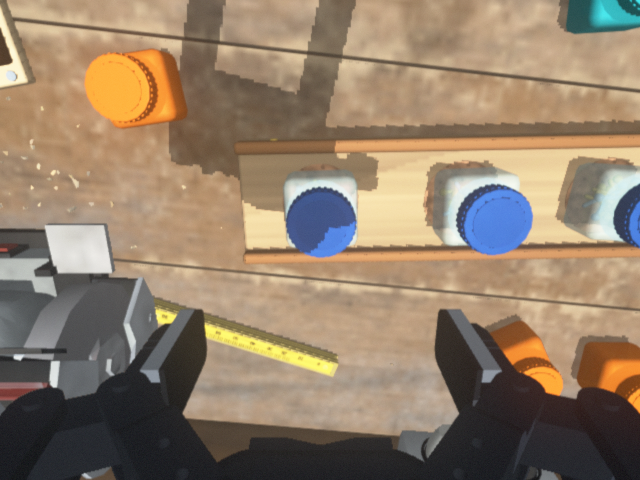

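The job is handed in at about 27 s. The loose lid was on the jar in bay 2; it is now screwed home and that jar is back on its own pad.

- **Finding it:** I tugged each lid in place. Bays 1 and 0 lifted the whole jar, at about 4 N and 3 N; the bay 0 reading was noisy. Bay 2's lid rose about 4 mm at about 0.5 N while the body stayed put.
- **Screwing it home:** I carried the jar by its body to the middle of the cradle, let go and turned the lid clockwise. The torque rose to about 1.1 N m at the stop. A tug there then showed no play: 14 N after 1 mm, with the jar braced on the cheeks.
- **Putting it back:** I regripped the body, straightened the jar, set it down on its pad and opened the gripper clear of everything.

**Last checks:** the final pictures show the blue-lidded jars upright in their bays, though bay 0's jar is only partly in the last one. Bay 2's jar is within about 2 mm of where it started. The pliers, tape measure and hinge look unmoved in the side view; the screwdriver is only partly in that view.

No check failed. I did not tug the lid again on the rack, so its tightness rests on the torque and the tug in the cradle.

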